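# Swap the D cells in the covered charging dock

### The job

Swap the D cells in the charging dock: pinch the two side tabs of its white cover together, lift the cover off and set it down beside the dock, lay the charged cells that are in the dock into the wooden tray, and lay each cell that was lying loose on the crate in a bay of its own, nub end towards the dial. Then put the cover back down fully home so that both tabs snap out under their catches, and only after that turn the dial to the two-bar mark. Leave the other things on the crate where they are.

Things in the scene. Friction and masses are not known exactly. Their poses are not given: they have to be found in the camera images.
- cover_mid (a point): The dock's snap-fit cover, a white plastic hood open below, 227 long (its y axis) x 50 wide (x) x 46 mm high, about 135 g; this point is its centre, 23 mm above its lower edge, z up. It looks the same turned half round. Pressed straight down on its seat with some 10 N it also snaps in. The crate top on the +x side of the dock is clear to set it down
- tab_front (a joint): How far the squeeze tab mid-way along the cover's -x side is pushed in: 0 free (snapped out), 0.005 m fully in, spring 1 N at rest to 4.5 N. A ribbed tab 36 mm wide, its finger face 14 to 43 mm above the cover's lower edge; the two tabs measure 63 mm over their outsides free, 53 mm squeezed in. A barb at its foot hooks under a catch on the dock and is clear of it from 0.004 m
- tab_back (a joint): The same for the tab on the cover's +x side. The cover comes off only while both tabs are in, and can be carried by its squeezed tabs. The two catches on the dock beside them are 26 mm wide, stand 31 to 41 mm either side of the cover's centre line and rise 13 mm above the deck: keep the fingertips above them
- cover_seat (a point): Where cover_mid lies when the cover is fully home, 23 mm above the flat deck of the fixed grey charging dock, with the dock's axes. The dock is 94 (x) x 330 (y) x 36 mm high, reaching 124 mm to -y of here and 206 mm to +y, where the dial is. The cover drops over the black bays with 1.5 mm to spare each side, 3 mm each end; sloping sides guide it
- bay1 (a point): Centre of the first (-y) of three bays in a row, 71 mm apart along y: where the middle of a cell lies at rest in it, 18 mm above the deck; +y points to the dial, as the nub must. A bay is a shallow cradle, 67 mm long inside, its sides and ends only 8 mm high above the deck: lower a cell with the fingers on its flanks kept over 9 mm above the deck
- bay2 (a point): Centre of the middle bay, as bay1
- bay3 (a point): Centre of the bay next to the dial, as bay1
- dial (a joint): Angle of the dial, growing clockwise seen from above. It clicks into four stops 0.524 rad apart: 0 at the ring mark (off), 0.524 at one bar, 1.047 at two bars, 1.571 at three bars; turning takes under 0.15 N m, and it springs to the nearest stop when let go
- dial_grip (a point): On the dial's axis at the height to grip, 26 mm above the deck. The dial is a black bar 44 long (this point's y axis, white pointer line at its +y end) x 14 wide, its top 10 mm above this point, on a low skirt of 22 mm radius; 46 mm from the end of the seated cover. White marks on the deck on the side away from the cover: small ring, one bar, two bars, three bars
- cell1_mid (a point): Centre of a D cell to be charged, lying loose on the crate: a cylinder 34 mm across and 61.5 mm long with its nub, lying on its side along this point's horizontal y axis (x and z turn with it as it rolls), about 150 g; black sleeve with a bare steel shoulder 9 mm wide and a small nub (12 mm across, 2 mm proud) at the +y end (may be absent)
- cell1_nub (a point): The tip of that cell's nub, 30.75 mm from its centre along its axis
- cell2_mid (a point): Centre of another D cell to be charged, lying loose on the crate: a cylinder 34 mm across and 61.5 mm long with its nub, lying on its side along this point's horizontal y axis (x and z turn with it as it rolls), about 150 g; black sleeve with a bare steel shoulder 9 mm wide and a small nub (12 mm across, 2 mm proud) at the +y end (may be absent)
- cell2_nub (a point): The tip of that cell's nub, 30.75 mm from its centre along its axis
- cell3_mid (a point): Centre of another D cell to be charged, lying loose on the crate: a cylinder 34 mm across and 61.5 mm long with its nub, lying on its side along this point's horizontal y axis (x and z turn with it as it rolls), about 150 g; black sleeve with a bare steel shoulder 9 mm wide and a small nub (12 mm across, 2 mm proud) at the +y end (may be absent)
- cell3_nub (a point): The tip of that cell's nub, 30.75 mm from its centre along its axis
- full1_mid (a point): Centre of a charged D cell, the same in make and axes as cell1, at the start lying in bay3 under the cover (may be absent)
- full2_mid (a point): Centre of another charged D cell, the same in make and axes as cell1, at the start lying in bay2 under the cover (may be absent)
- tray_in (a point): Centre of the inner floor, 6 mm above the crate top, of a fixed dark wooden tray: 112 (x) x 152 (y) x 24 mm high outside, walls 6 mm thick
- planter: Empty white ceramic planter pot, 124 mm across, 108 mm high; origin at the centre of its underside; a bystander
- earbud_case: Matte black earbud case, 48 x 62 x 26 mm, hinged lid shut; origin at the centre of its underside; a bystander
- paperweight: Glass paperweight dome, 80 mm across, 46 mm high; origin at the centre of its underside; a bystander
- coaster: Square wooden coaster, 98 x 98 x 9 mm; origin at the centre of its underside; a bystander
- mug: Mug, 82 mm across, 95 mm high; origin at the centre of its underside; a bystander
- fan_remote: White fan remote, 40 (x) x 150 (y) x 17 mm, origin at the centre of its underside; a bystander
Things that resemble listed ones, but are neither listed nor needed, are in the scene too. Of the things shaped like the part that bears tray_in, the dark wooden one is meant.

How it is judged:
By the outcome, as a careful person would: the job done as asked, in the order asked, and still so for the second after the job is handed in, with the robot touching nothing.
Of full1, full2 only 1 to 2 are there at a start; the rules pass over those that are not, and their reading is None.
Of cell1, cell2, cell3 only 2 to 3 are there at a start; the rules pass over those that are not, and their reading is None.
At some moment in a run one of cover may be knocked a few centimetres aside while the robot is not near it.
It also fails if it takes over 210 s, if anything falls off the work surface, if the arm or the gripper's body presses on something with over 40 N, if the wrist force passes 120 N, or if a joint passes its speed limit or range.

### The arm

A 6-joint arm with a two-finger parallel gripper is mounted at the origin on the work surface. World frame = base frame: x ahead of the robot, y to its left, z up, the work surface at z = 0. Lengths are in m, angles in rad, forces in N, time in s.
With the tool pointing down it reaches from about 0.325 to 0.775 m from the base axis. Payload 5.5 kg.
Tool frame: the origin (TCP) lies on the mounting face of the last link; the fingertips stand 173 mm ahead of it and the grasp point (between the pads) lies 155 mm ahead of it (bot.tip_reach is the distance from the TCP to the fingertips, in m); z points along the fingers, y is the line along which they close (so a half turn about z gives the same grasp; the last joint's range is limited). The gripper opens to 85 mm and grips with 20 to 120 N. Pads are 22 mm wide; open, the fingers measure 114 mm over their backs; the gripper's body (76 mm by 85 mm) begins 54 mm behind the grasp point. The pads swing forward as they close: fully open they stand 13 mm farther back than shut.
Start: joints at [-0.057, 0.091, 1.231, -0, 1.82, -0.057], TCP at [0.6, -0, 0.405] pointing down, gripper open.
Joint ranges: [-2.87, 2.87], [-0.86, 2.18], [0.17, 2.46], [-1.51, 4.65], [0.06, 2.69], [-2.65, 2.65]. Speed limits (rad/s): [2.57, 2.57, 3.01, 3.14, 3.14, 3.14].

### API

Orientations are given as a rotation vector (axis times angle).
In Python, from station import bot, capture, camera_model, ticket gives the robot as it stands. The module is installed in compiled form; this text tells all that it offers.
- The arm moves only by the tool arm_command, never from a script. Its argument "plan" is a list of rows, each an object with "travel": the shift along the tool's x, y, z in m, a list of three; "twist": the turn, a rotation vector about the tool's x, y, z in degrees, a list of three; "hand": the finger opening in m, from 0 to 0.0854. In form: [{"travel": [dx, dy, dz], "twist": [ax, ay, az], "hand": hand}, ...]. A call has 1 to 5 rows; each row is the pose to reach, as a shift and turn from the pose commanded when the call began, along the tool's axes at that moment; what a row does not reach only later rows make up. A row lasts 1/8 s, in which the tool goes at most 62.5 mm and 10.7 degrees, less where a joint would pass 70% of its speed; a pose out of reach is approached as far as the arm can. A call with a gripper value outside its range is refused whole. The fingers move at their own pace and stop on an object; "grip_force" is the grip in N (left out, the last holds). Time passes only in rows, so rows that repeat a pose let the fingers close. It gives the time, the measured TCP pose, the force, the opening and the grip force at its end, in the units of the state.
- bot.read_state(): the state, without advancing time (a new reading comes with each control period).
- capture(name): name is "scene" or "side" or "wrist"; returns (picture, depth): 384x512x3 uint8, blue, green, red; 384x512 float32, m along the optical axis (not along the pixel's ray), 0 where there is no reading.
- camera_model(name): a dict with "intrinsics" (3x3 intrinsics, pixels), "cam_to_world" (4x4, takes a point from camera to world coordinates); the wrist camera has in their place "T_tool_cam" (4x4, takes a point from camera to tool coordinates, whose origin is the TCP and whose axes are the flange's). Camera axes: x right, y down, z forward; pixel columns grow to the right and rows downward; lengths in m; the calibration is good to about 2 mm. A picture is of the moment at which its call begins: read the wrist's pose just before it. camera_model takes no time and is no camera call.
- ticket.job_done(): hands the job in; it is judged then, once.
The state is a dict: "t": time; "joints": joint angles; "joint_vel": joint speeds; "joint_torque": joint torques, N m; "ee_pos": TCP position; "tcp_rot": TCP orientation; "contact_force": force on the tool from outside, world axes, zero at the start; "ft_torque": the same for the moment, N m; "finger_gap": finger opening in m; "grip_force": force on a finger pad.
Only numpy, scipy, OpenCV 4.12 (cv2) and the standard library are available. Lean on these libraries where they do the work, as an engineer would, in place of code of your own. Each camera call takes 0.05 s, during which the arm holds its last target. There are 200 camera calls.

## Working session

There is one attempt and no reset: what is moved stays moved. The work goes in short steps, Python scripts to look and compute and a tool call to move; the robot and the scene stay as the last step left them, time stands still between calls to the robot, and variables do not carry over. Pictures are saved under pics/ and viewed, at most 14 in all, crops included, and the job is handed in when it is done.

Besides the shell and the picture viewer there is one more tool, called after "Emit:" as name(argument=value, ...) on one line, values as JSON. arm_command: Moves the arm, as the interface text tells. Its arguments: {"type":"object","properties":{"plan":{"type":"array","items":{"type":"object","properties":{"travel":{"type":"array","items":{"type":"number"}},"twist":{"type":"array","items":{"type":"number"}},"hand":{"type":"number"}}}},"grip_force":{"type":"number"}},"required":["plan"]}

```bash
mkdir -p pics; cat > h.py <<'E'
import numpy as np, cv2
from scipy.spatial.transform import Rotation as R
from station import bot, capture, camera_model, ticket
def cloud(name):
    s=bot.read_state(); img,d=capture(name); m=camera_model(name)
    K=np.array(m["intrinsics"])
    if name=="wrist":
        T=np.eye(4);T[:3,:3]=R.from_rotvec(s["tcp_rot"]).as_matrix();T[:3,3]=s["ee_pos"];T=T@np.array(m["T_tool_cam"])
    else: T=np.array(m["cam_to_world"])
    v,u=np.mgrid[:384,:512]
    P=np.stack([(u-K[0,2])/K[0,0]*d,(v-K[1,2])/K[1,1]*d,d],-1)@T[:3,:3].T+T[:3,3]
    P[d==0]=np.nan
    return img,P
E
python3 - <<'E'
from h import *
for n in ("scene","side"):
    i,P=cloud(n); cv2.imwrite(f"pics/{n}0.png",cv2.resize(i,(800,600))); np.save(f"{n}0.npy",P); cv2.imwrite(f"{n}raw.png",i)
    m=camera_model(n); print(n,np.round(m["cam_to_world"],3).tolist())
print(np.round(camera_model("wrist")["T_tool_cam"],3).tolist(), camera_model("wrist")["intrinsics"])
print(bot.read_state())
E
```

```text
scene [[0.295, 0.73, -0.616, 1.322], [0.955, -0.232, 0.182, -0.263], [-0.01, -0.642, -0.766, 1.082], [0.0, 0.0, 0.0, 1.0]]
side [[0.796, -0.447, 0.408, 0.007], [-0.605, -0.595, 0.529, -0.716], [0.006, -0.668, -0.744, 1.032], [0.0, 0.0, 0.0, 1.0]]
[[0.002, -0.951, -0.309, 0.079], [1.0, 0.002, 0.0, -0.001], [0.0, -0.309, 0.951, 0.03], [0.0, 0.0, 0.0, 1.0]] [[267.10697795   0.         259.25296431]
 [  0.         267.10697795 197.69737542]
 [  0.           0.           1.        ]]
{'t': 0.1, 'joints': array([-5.66866603e-02,  9.18124709e-02,  1.23181000e+00,  2.17259318e-05,
        1.81982753e+00, -5.66977871e-02]), 'joint_vel': array([ 2.67528264e-03, -2.08188245e-03, -3.66889493e-03, -5.55711069e-04,
       -4.32610807e-05,  1.36536499e-03]), 'joint_torque': array([ 2.62064459e-03, -4.60215712e+01, -4.19218469e+01, -9.60827560e-05,
        1.05514470e-02,  1.00166855e-05]), 'ee_pos': array([6.00048717e-01, 6.99020047e-06, 4.03621207e-01]), 'tcp_rot': array([-2.22043306e+00, -2.22046961e+00,  1.91725803e-03]), 'contact_force': array([ 1.01608896, -0.00891902,  0.37220803]), 'ft_torque': array([ 0.03764988,  0.01222289, -0.00445748]), 'grip_force': 0.0, 'finger_gap': 0.08554152446750914}
```

View pics/scene0.png

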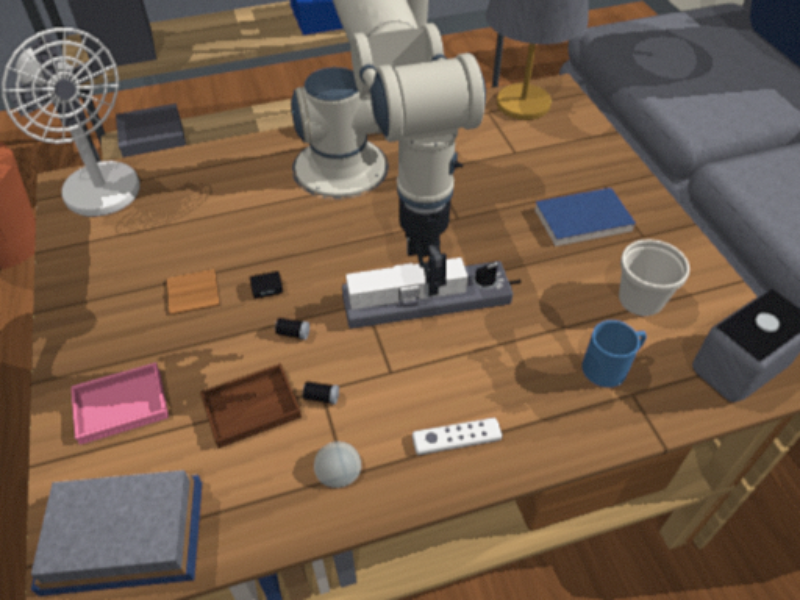

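View pics/side0.png

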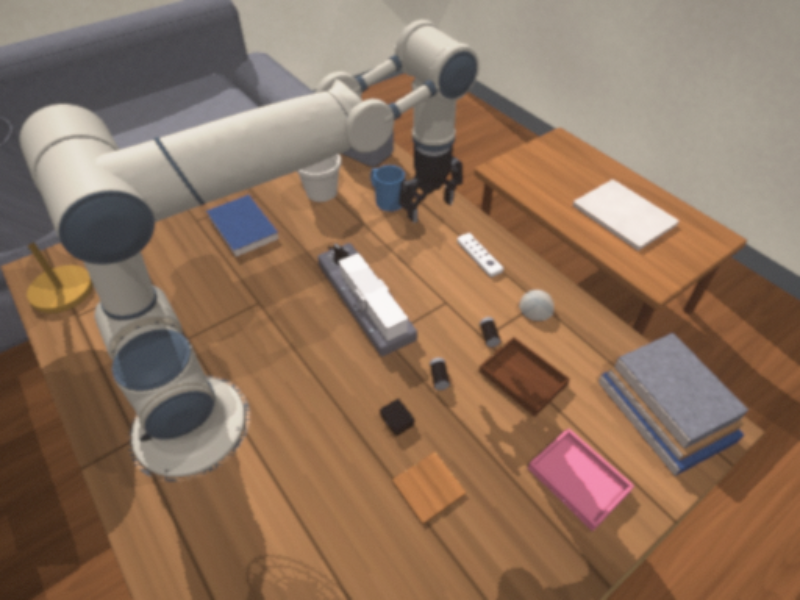

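Scene shows: dock with white cover (centre ~(408,285)), dial (487,275), loose cells (292,328) and (320,393) with nubs to the right, brown tray (252,405), a pink decoy tray, case (267,285), coaster, paperweight (338,465), remote (457,436). The +x side of the dock is clear.

```bash
python3 - <<'E'
from h import *
def rect(n,lo,hi,box,mask=None):
    P=np.load(n+"0.npy"); ok=(P[...,2]>lo)&(P[...,2]<hi)&(P[...,0]>box[0])&(P[...,0]<box[1])&(P[...,1]>box[2])&(P[...,1]<box[3])
    if mask is not None: ok&=mask
    q=P[ok]; r=cv2.minAreaRect((q[:,:2]*1000).astype(np.float32)); 
    print(n,len(q),np.round(r[0],1),np.round(r[1],1),round(r[2],1),'z med',np.round(np.median(q[:,2]),4),'bbox',np.round(q[:,:2].min(0),3),np.round(q[:,:2].max(0),3))
for n in("scene","side"):
    P=np.load(n+"0.npy"); print(n,"pts:")
    for nm,(u,v) in dict(scene=dict(cover=(408,272),dial=(487,270),c1=(290,325),c2=(318,390),tray=(252,405),case=(267,283),deck=(500,300),table=(400,340),paper=(338,460),planter=(655,260),mug=(610,340)),side=dict(cover=(370,285),dial=(340,252),c1=(440,370),c2=(489,332),tray=(525,375),table=(330,360))).get(n).items():
        print(nm,np.round(P[int(v*.64),int(u*.64)],4))
    img=cv2.imread(n+"raw.png"); white=img.min(-1)>140
    rect(n,.075,.09,(.3,.65,-.35,.2),white)
    rect(n,.03,.04,(.3,.65,-.35,.25))
E
```

```text
scene pts:
cover [0.4472 0.0268 0.0792]
dial [0.4793 0.1765 0.0719]
c1 [ 0.4677 -0.2168  0.0319]
c2 [ 0.6229 -0.1987  0.029 ]
tray [ 0.6058 -0.3165  0.0079]
case [ 0.3413 -0.2395  0.0249]
deck [0.522  0.1942 0.0194]
table [ 0.5396 -0.0184 -0.0011]
paper [ 0.7731 -0.1989  0.0405]
planter [0.5523 0.5057 0.0662]
mug [0.6875 0.3393 0.0422]
scene 846 [460.5  52.2] [292.1  68. ] 79.9 z med 0.0821 bbox [ 0.416 -0.094] [0.494 0.198]
scene 1267 [452.3  -9.6] [326.3 473.1] 8.7 z med 0.0351 bbox [ 0.32  -0.265] [0.643 0.228]
side pts:
cover [0.4579 0.0333 0.0807]
dial [0.4657 0.1706 0.071 ]
c1 [ 0.4634 -0.2125  0.0332]
c2 [ 0.6073 -0.2018  0.037 ]
tray [ 0.6109 -0.3202  0.0058]
table [ 0.3049 -0.034  -0.0005]
side 779 [453.7  20.2] [232.8  64.1] 81.5 z med 0.0816 bbox [ 0.416 -0.096] [0.488 0.135]
side 826 [519.7 -37.4] [495.3 298.6] 76.4 z med 0.0349 bbox [ 0.32  -0.246] [0.64  0.229]
```

Emit:
arm_command(plan=[{"travel": [0.02, -0.146, 0], "twist": [0, 0, 8.5], "hand": 0.085}, {"travel": [0.02, -0.146, 0], "twist": [0, 0, 8.5], "hand": 0.085}, {"travel": [0.02, -0.146, 0], "twist": [0, 0, 8.5], "hand": 0.085}, {"travel": [0.02, -0.146, 0], "twist": [0, 0, 8.5], "hand": 0.085}, {"travel": [0.02, -0.146, 0], "twist": [0, 0, 8.5], "hand": 0.085}])

```text
t: 0.72
ee_pos: [0.4546, 0.0199, 0.4045]
tcp_rot: [2.38, 2.051, 0.0]
contact_force: [-0.5, 0.6, 1.2]
finger_gap: 0.0854
grip_force: 0.0
```

```bash
python3 - <<'E'
from h import *
i,P=cloud("wrist"); cv2.imwrite("pics/w1.png",cv2.resize(i,(800,600))); np.save("w1.npy",P); cv2.imwrite("w1raw.png",i)
i2,P2=cloud("scene"); np.save("s1.npy",P2); cv2.imwrite("s1raw.png",i2)
s=bot.read_state();print(s["t"],s["ee_pos"],s["tcp_rot"])
E
```

```text
0.825 [0.45488452 0.01984139 0.40422198] [-2.37978203e+00 -2.05006404e+00  9.99156775e-04]
```

View pics/w1.png

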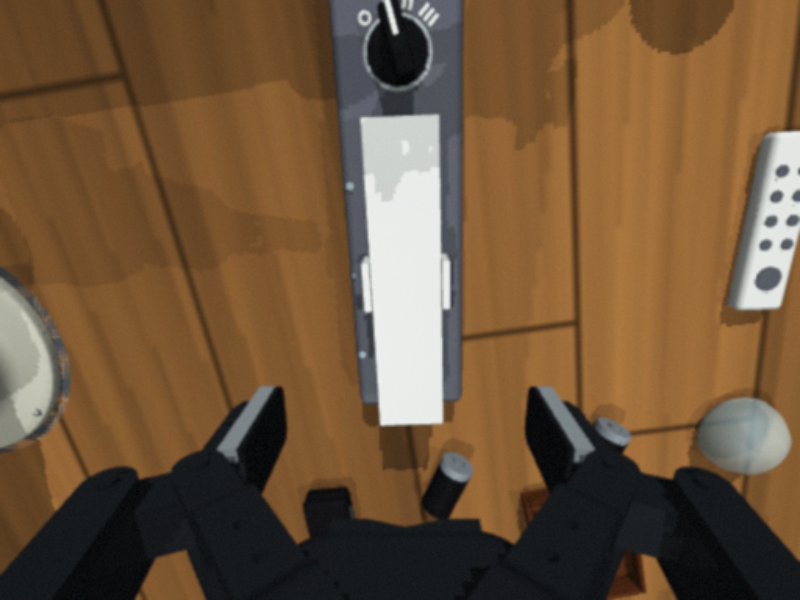

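Wrist view: cover aligned, tabs at (367,283) and (446,282), dial (398,50) with pointer at the one-bar mark, cell1 at (448,487) nub up-right.

```bash
python3 - <<'E'
from h import *
P=np.load("w1.npy"); img=cv2.imread("w1raw.png")
def rect(q,l):
    r=cv2.minAreaRect((q[:,:2]*1000).astype(np.float32)); print(l,len(q),np.round(r[0],1),np.round(r[1],1),round(r[2],2),np.round(np.median(q[:,2]),4))
z=P[...,2]; box=(P[...,0]>.36)&(P[...,0]<.56)
c=box&(z>.076)&(z<.088)&(P[...,1]>-.13)&(P[...,1]<.148)
rect(P[c],"cover")
m=cv2.erode(c.astype(np.uint8),np.ones((3,3)))>0; rect(P[m],"cover eroded")
d=box&(z>.030)&(z<.042)&(P[...,1]>-.13); d=cv2.erode(d.astype(np.uint8),np.ones((3,3)))>0; rect(P[d],"deck eroded")
for nm,(u,v) in dict(tabL=(367,283),tabR=(446,282),dial=(398,55),c1nub=(457,462),c1far=(440,500),deckR=(452,350),table=(520,250)).items(): print(nm,np.round(P[int(v*.64),int(u*.64)],4))
# cells
for n in("scene","side"):
    Q=np.load(n+"0.npy")
    for l,b in dict(c1=(.43,.51,-.27,-.16),c2=(.58,.66,-.25,-.15)).items():
        k=(Q[...,2]>.012)&(Q[...,2]<.045)&(Q[...,0]>b[0])&(Q[...,0]<b[1])&(Q[...,1]>b[2])&(Q[...,1]<b[3]); rect(Q[k],n+l)
k=(z>.012)&(z<.045)&(P[...,0]>.42)&(P[...,0]<.52)&(P[...,1]<-.15)&(P[...,1]>-.27); rect(P[k],"w c1")
E
```

```text
cover 9126 [454.4  20.9] [227.7  62.8] 83.18 0.0827
cover eroded 8304 [454.5  21.1] [224.9  60.4] 83.9 0.0828
deck eroded 7472 [458.6  57.8] [312.9  90.7] 83.6 0.0366
tabL [0.4261 0.0276 0.0803]
tabR [0.4836 0.0199 0.0787]
dial [0.4708 0.17   0.0722]
c1nub [ 0.4763 -0.1842  0.0188]
c1far [ 0.4536 -0.2167  0.0336]
deckR [ 0.4843 -0.0536  0.037 ]
table [5.572e-01 1.840e-02 5.000e-04]
scenec1 229 [ 467.3 -212.7] [62.9 32.5] 60.63 0.0295
scenec2 335 [ 617.6 -205.8] [74.9 86.9] 0.6 0.0279
sidec1 188 [ 461.6 -212.8] [64.5 33.6] 59.45 0.0304
sidec2 217 [ 616.1 -206.1] [87.  70.3] 89.74 0.0273
w c1 834 [ 463.2 -210.4] [61.6 32.6] 60.29 0.0313
```

Emit:
arm_command(plan=[{"travel": [0.001, 0, 0.06], "twist": [0, 0, -2], "hand": 0.085}, {"travel": [0.001, 0, 0.12], "twist": [0, 0, -2], "hand": 0.085}, {"travel": [0.001, 0, 0.16], "twist": [0, 0, -2], "hand": 0.085}, {"travel": [0.001, 0, 0.178], "twist": [0, 0, -2], "hand": 0.085}, {"travel": [0.001, 0, 0.178], "twist": [0, 0, -2], "hand": 0.085}])

```text
t: 1.45
ee_pos: [0.4544, 0.0209, 0.226]
tcp_rot: [-2.343, -2.091, 0.003]
contact_force: [0.6, 0.4, 0.6]
finger_gap: 0.0846
grip_force: 0.0
```

```bash
cat >> h.py <<'E'
def show(s=None):
    s=s or bot.read_state(); M=R.from_rotvec(s["tcp_rot"]).as_matrix(); x=M[:,0]
    print("t %.2f"%s["t"],"pos",np.round(s["ee_pos"],4),"yaw %.2f"%(np.degrees(np.arctan2(x[1],x[0]))-90),"tilt",np.round(M[:2,2],4),"gap %.4f"%s["finger_gap"],"F",np.round(s["contact_force"],1),"g %.1f"%s["grip_force"]); return s,M
def go(x,y,z,yaw):
    s,M=show(); ty=np.radians(yaw+90); M2=np.array([[np.cos(ty),np.sin(ty),0],[np.sin(ty),-np.cos(ty),0],[0,0,-1]]).T
    M2=np.column_stack([[np.cos(ty),np.sin(ty),0],[np.sin(ty),-np.cos(ty),0],[0,0,-1]])
    print("travel",np.round(M.T@(np.array([x,y,z])-s["ee_pos"]),4),"twist",np.round(np.degrees(R.from_matrix(M.T@M2).as_rotvec()),2))
E
python3 - <<'E'
from h import *
print(bot.tip_reach); go(.4545,.021,.226,-6.5)
i,P=cloud("side"); r=i[130:270,180:320]; cv2.imwrite("pics/s2.png",cv2.resize(r,(600,600),interpolation=2))
E
```

```text
0.1734
t 1.45 pos [0.4544 0.0209 0.226 ] yaw -6.51 tilt [-0.0022  0.    ] gap 0.0846 F [0.6 0.4 0.6] g 0.0
travel [ 0.0001  0.0001 -0.    ] twist [-0.13  0.01 -0.01]
```

View pics/s2.png

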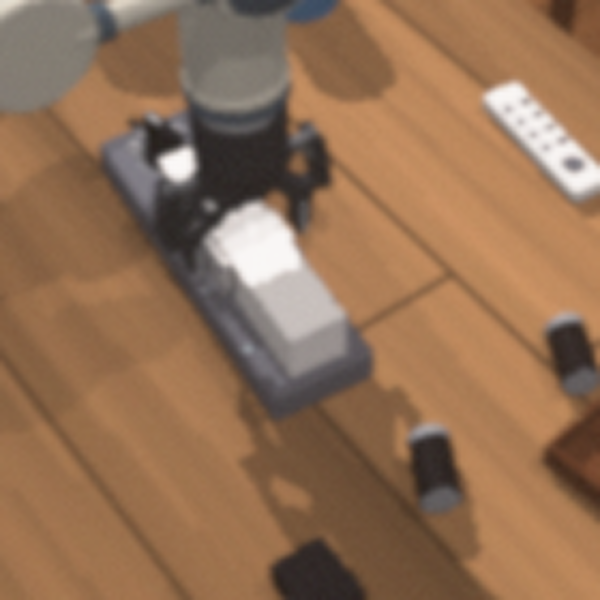

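The gripper straddles the cover at mid-length. I'll squeeze, then lift a little.

Emit:
arm_command(plan=[{"travel": [0, 0, 0], "twist": [0, 0, 0], "hand": 0.06}, {"travel": [0, 0, 0], "twist": [0, 0, 0], "hand": 0.045}, {"travel": [0, 0, 0], "twist": [0, 0, 0], "hand": 0.045}, {"travel": [0, 0, 0], "twist": [0, 0, 0], "hand": 0.045}, {"travel": [0, 0, 0], "twist": [0, 0, 0], "hand": 0.045}], grip_force=30)

```text
t: 2.12
ee_pos: [0.4546, 0.021, 0.2297]
tcp_rot: [2.342, 2.09, 0.004]
contact_force: [-3.5, -0.1, 8.9]
finger_gap: 0.0503
grip_force: 31.6
```

```bash
python3 -c "
from h import *
show()"
```

```text
t 2.12 pos [0.4546 0.021  0.2297] yaw -6.49 tilt [ 0.0036 -0.0002] gap 0.0503 F [-3.5 -0.1  8.9] g 31.6
```

Emit:
arm_command(plan=[{"travel": [0, 0, 0], "twist": [0, 0, 0], "hand": 0.075}, {"travel": [0, 0, 0], "twist": [0, 0, 0], "hand": 0.075}, {"travel": [0, 0, -0.008], "twist": [0, 0, 0], "hand": 0.075}, {"travel": [0, 0, -0.008], "twist": [0, 0, 0], "hand": 0.075}])

```text
t: 2.62
ee_pos: [0.4545, 0.021, 0.2357]
tcp_rot: [2.343, 2.091, 0.002]
contact_force: [0.7, -0.3, 0.2]
finger_gap: 0.0748
grip_force: 0.0
```

Emit:
arm_command(plan=[{"travel": [0, 0, 0], "twist": [0, 0, 0], "hand": 0.045}, {"travel": [0, 0, 0], "twist": [0, 0, 0], "hand": 0.045}, {"travel": [0, 0, 0], "twist": [0, 0, 0], "hand": 0.045}, {"travel": [0, 0, 0], "twist": [0, 0, 0], "hand": 0.045}, {"travel": [0, 0, 0], "twist": [0, 0, 0], "hand": 0.045}], grip_force=30)

```text
t: 3.25
ee_pos: [0.4547, 0.021, 0.2364]
tcp_rot: [2.342, 2.091, 0.003]
contact_force: [-0.8, -0.2, 8.0]
finger_gap: 0.0495
grip_force: 32.5
```

```bash
python3 -c "
from h import *
show()"
```

```text
t 3.25 pos [0.4547 0.021  0.2364] yaw -6.50 tilt [ 0.003  -0.0002] gap 0.0495 F [-0.8 -0.2  8. ] g 32.5
```

Emit:
arm_command(plan=[{"travel": [0, 0, -0.01], "twist": [0, 0, 0], "hand": 0.045}, {"travel": [0, 0, -0.02], "twist": [0, 0, 0], "hand": 0.045}, {"travel": [0, 0, -0.03], "twist": [0, 0, 0], "hand": 0.045}, {"travel": [0, 0, -0.03], "twist": [0, 0, 0], "hand": 0.045}])

```text
t: 3.75
ee_pos: [0.4544, 0.021, 0.2658]
tcp_rot: [2.343, 2.091, 0.002]
contact_force: [0.2, 0.5, -2.3]
finger_gap: 0.0494
grip_force: 32.2
```

```bash
python3 - <<'E'
from h import *
show()
i,P=cloud("side"); r=i[130:270,180:320]; cv2.imwrite("pics/s3.png",cv2.resize(r,(600,600),interpolation=2))
E
```

```text
t 3.75 pos [0.4544 0.021  0.2658] yaw -6.50 tilt [ 0.0018 -0.0001] gap 0.0494 F [ 0.2  0.5 -2.3] g 32.2
```

View pics/s3.png

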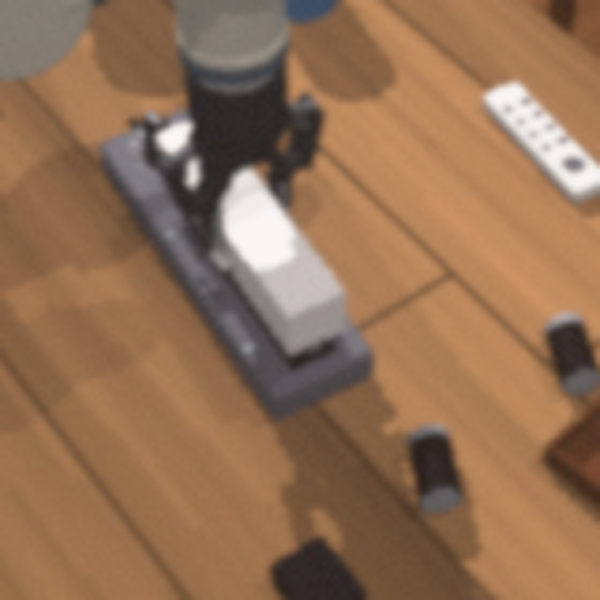

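Emit:
arm_command(plan=[{"travel": [0, 0, -0.04], "twist": [0, 0, 0], "hand": 0.045}, {"travel": [0, 0.05, -0.045], "twist": [0, 0, 0], "hand": 0.045}, {"travel": [0, 0.1, -0.045], "twist": [0, 0, 0], "hand": 0.045}, {"travel": [0, 0.14, -0.04], "twist": [0, 0, 0], "hand": 0.045}, {"travel": [0, 0.14, 0.0], "twist": [0, 0, 0], "hand": 0.045}])

```text
t: 4.42
ee_pos: [0.5961, 0.0047, 0.2659]
tcp_rot: [2.342, 2.089, 0.006]
contact_force: [-0.6, 0.6, -1.7]
finger_gap: 0.0494
grip_force: 32.2
```

Emit:
arm_command(plan=[{"travel": [0, 0, 0.03], "twist": [0, 0, 0], "hand": 0.045}, {"travel": [0, 0, 0.05], "twist": [0, 0, 0], "hand": 0.045}, {"travel": [0, 0, 0.06], "twist": [0, 0, 0], "hand": 0.045}, {"travel": [0, 0, 0.063], "twist": [0, 0, 0], "hand": 0.045}, {"travel": [0, 0, 0.063], "twist": [0, 0, 0], "hand": 0.045}])

```text
t: 5.05
ee_pos: [0.5936, 0.0051, 0.2029]
tcp_rot: [2.343, 2.091, 0.002]
contact_force: [-0.4, 0.7, -1.7]
finger_gap: 0.0494
grip_force: 32.2
```

```bash
python3 - <<'E'
from h import *
show()
i,P=cloud("side"); 
w=(i.min(-1)>120)&(P[...,2]>.03)&(P[...,2]<.09)&(P[...,0]>.5)&(P[...,0]<.68)&(abs(P[...,1])<.14)
print(w.sum(),np.percentile(P[w][:,2],[5,50,95]))
E
```

```text
t 5.05 pos [0.5936 0.0051 0.2029] yaw -6.50 tilt [ 0.0018 -0.    ] gap 0.0494 F [-0.4  0.7 -1.7] g 32.2
541 [0.03550894 0.04747841 0.05109344]
```

Emit:
arm_command(plan=[{"travel": [0, 0, 0.0015], "twist": [0, 0, 0], "hand": 0.045}, {"travel": [0, 0, 0.003], "twist": [0, 0, 0], "hand": 0.045}, {"travel": [0, 0, 0.003], "twist": [0, 0, 0], "hand": 0.045}])

```text
t: 5.48
ee_pos: [0.5935, 0.0051, 0.2005]
tcp_rot: [2.343, 2.091, 0.002]
contact_force: [-1.4, 0.6, 4.8]
finger_gap: 0.0497
grip_force: 33.6
```

```bash
python3 -c "
from h import *
show()"
```

```text
t 5.47 pos [0.5935 0.0051 0.2005] yaw -6.50 tilt [ 0.0019 -0.0001] gap 0.0497 F [-1.4  0.6  4.8] g 33.6
```

Emit:
arm_command(plan=[{"travel": [0, 0, 0], "twist": [0, 0, 0], "hand": 0.08}, {"travel": [0, 0, 0], "twist": [0, 0, 0], "hand": 0.08}, {"travel": [0, 0, 0], "twist": [0, 0, 0], "hand": 0.08}, {"travel": [0, 0, -0.06], "twist": [0, 0, 0], "hand": 0.085}, {"travel": [0, 0, -0.12], "twist": [0, 0, 0], "hand": 0.085}])

```text
t: 6.1
ee_pos: [0.593, 0.0051, 0.319]
tcp_rot: [-2.343, -2.091, 0.003]
contact_force: [0.4, 0.4, 0.6]
finger_gap: 0.0852
grip_force: 0.0
```

Emit:
arm_command(plan=[{"travel": [0, -0.05, -0.03], "twist": [0, 0, 0], "hand": 0.085}, {"travel": [0, -0.1, -0.03], "twist": [0, 0, 0], "hand": 0.085}, {"travel": [0, -0.14, -0.03], "twist": [0, 0, 0], "hand": 0.085}, {"travel": [0, -0.14, -0.03], "twist": [0, 0, 0], "hand": 0.085}])

```text
t: 6.6
ee_pos: [0.4525, 0.0213, 0.3493]
tcp_rot: [2.343, 2.092, 0.002]
contact_force: [0.9, -0.3, 0.6]
finger_gap: 0.0851
grip_force: 0.0
```

```bash
python3 - <<'E'
from h import *
show()
i,P=cloud("wrist"); cv2.imwrite("pics/w4.png",cv2.resize(i,(800,600))); np.save("w4.npy",P); cv2.imwrite("w4raw.png",i)
E
```

```text
t 6.60 pos [0.4525 0.0213 0.3493] yaw -6.47 tilt [0.0017 0.    ] gap 0.0851 F [ 0.9 -0.3  0.6] g 0.0
```

View pics/w4.png

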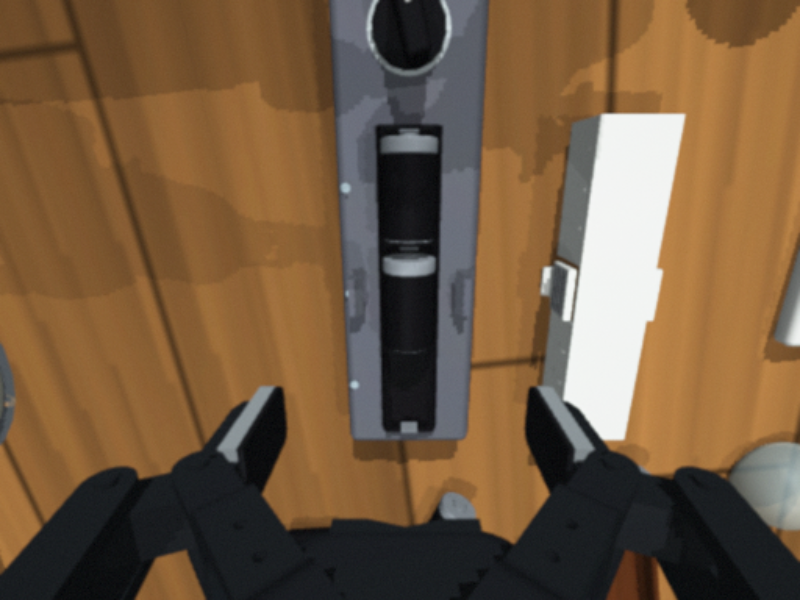

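Two charged cells lie in bay3 (409,185) and bay2 (409,305); bay1 (409,390) is empty; the cover stands upright to the right (620,275).

```bash
python3 - <<'E'
from h import *
P=np.load("w4.npy")
yaw=np.radians(-6.5); ay=np.array([-np.sin(yaw),np.cos(yaw)]); ax=np.array([np.cos(yaw),np.sin(yaw)]); S=np.array([.4545,.021])
def px(u,v): 
    p=P[int(v*.64),int(u*.64)]; return p, round((p[:2]-S)@ax*1000,1), round((p[:2]-S)@ay*1000,1)
for v in (122,128,140,150,200,232,260,270,320,345,370,400,425,432,436,442): 
    p,a,b=px(409,v); print(v,np.round(p,4),a,b)
z=P[...,2]; 
L=(P[...,:2]-S)@np.column_stack([ax,ay])
for b0,b1 in ((45,90),(-25,12)):
    k=(z>.055)&(z<.085)&(abs(L[...,0])<.025)&(L[...,1]>b0/1e3)&(L[...,1]<b1/1e3); q=L[k]*1000; print("cell",k.sum(),q.min(0),q.max(0),np.percentile(z[k],98), "mean ax",q[:,0].mean())
k=(z>.030)&(z<.040)&(abs(L[...,0])<.06)&(L[...,1]>-.2)&(L[...,1]<.12);q=L[k]*1000;print("deck",np.percentile(q,[.2,99.8],axis=0))
# slope of centre line of dock edges
for c in range(-100,111,50):
    m=k&(abs(L[...,1]*1000-c)<6); print(c, np.percentile(L[m][:,0]*1000,[1,99]))
E
```

```text
122 [0.4661 0.13   0.0376] -0.8 109.6
128 [0.4657 0.1267 0.0442] -0.9 106.3
140 [0.4645 0.1178 0.0705] -1.0 97.3
150 [0.4639 0.112  0.0729] -1.0 91.5
200 [0.461  0.0853 0.0711] -0.9 64.6
232 [0.459  0.0676 0.0716] -0.8 46.8
260 [0.4571 0.0495 0.0643] -0.7 28.6
270 [0.4566 0.0452 0.0711] -0.7 24.2
320 [0.4531 0.0134 0.0715] -0.6 -7.7
345 [ 0.4512 -0.0036  0.0712] -0.5 -24.8
370 [ 0.4478 -0.0375  0.038 ] -0.1 -58.8
400 [ 0.4448 -0.0645  0.0364] 0.1 -86.1
425 [ 0.4429 -0.0818  0.0435] 0.1 -103.5
432 [ 0.4428 -0.0822  0.0511] 0.0 -103.8
436 [ 0.4414 -0.0959  0.0371] 0.2 -117.7
442 [ 4.383e-01 -1.263e-01  4.000e-04] 0.6 -148.2
cell 1816 [-17.04240662  45.01253272] [16.82936557 89.99445451] 0.07257779363688631 mean ax -0.29462632061893795
cell 1132 [-16.15136816 -24.9940418 ] [17.0754671  11.99606144] 0.07252377047159156 mean ax 0.19350737562550827
deck [[ -46.7856181  -122.11552407]
 [  46.96197568  119.45994233]]
-100 [-45.01233     46.47517099]
-50 [-45.41504513  46.40019294]
0 [-45.90496953  46.57616781]
50 [-45.68474412  45.62587261]
100 [-46.63652241  45.99767877]
```

```bash
python3 - <<'E'
from h import *
P=np.load("w4.npy"); 
for u,v in((265,392),(275,392),(282,395),(270,388),(540,392),(535,390),(550,389)):
    p=P[int(v*.64),int(u*.64)]; print(u,v,np.round(p,4),"reach",round(.3493-p[2],4))
k=(P[...,2]>.16)&(np.arange(384)[:,None]<270); print(k.sum(), .3493-np.nanpercentile(P[k][:,2],[0.5,2,5]))
E
```

```text
265 392 [0.4073 0.0377 0.1971] reach 0.1522
275 392 [0.4109 0.0374 0.1973] reach 0.152
282 395 [0.4102 0.0326 0.1907] reach 0.1586
270 388 [0.4084 0.0379 0.1957] reach 0.1536
540 392 [0.4969 0.0279 0.1977] reach 0.1516
535 390 [0.4957 0.028  0.1966] reach 0.1527
550 389 [0.5012 0.0274 0.1955] reach 0.1538
1286 [0.15972783 0.15870247 0.15740104]
```

```bash
python3 - <<'E'
from h import *
for n in("scene","side"):
    P=np.load(n+"0.npy"); img=cv2.imread(n+"raw.png")
    k=(P[...,2]>.016)&(P[...,2]<.032)&(P[...,0]>.5)&(P[...,0]<.72)&(P[...,1]<-.22)&(P[...,1]>-.42)
    k=cv2.morphologyEx(k.astype(np.uint8),cv2.MORPH_OPEN,np.ones((2,2)))>0
    q=P[k]; r=cv2.minAreaRect((q[:,:2]*1000).astype(np.float32)); print(n,len(q),r)
    c=r[0]; u=P[...,:2]*1000
    k=(np.hypot(u[...,0]-c[0],u[...,1]-c[1])<30); print("floor z",np.median(P[k][:,2]))
go(.4623,.0916,.300,-6.3); 
E
```

```text
scene 493 ((605.7503662109375, -306.6737365722656), (115.44294738769531, 169.2744903564453), 8.065828323364258)
floor z 0.006229103457336738
side 342 ((598.07177734375, -315.65338134765625), (124.65901184082031, 170.77513122558594), 15.204219818115234)
floor z 0.005948218960307616
t 6.65 pos [0.4536 0.0211 0.3492] yaw -6.49 tilt [ 0.002  -0.0001] gap 0.0849 F [-0.6  0.4 -0.3] g 0.0
travel [0.071  0.0006 0.0492] twist [ 0.11 -0.01 -0.19]
```

Emit:
arm_command(plan=[{"travel": [0.05, 0, 0], "twist": [0, 0, -0.2], "hand": 0.06}, {"travel": [0.071, 0.0006, 0.03], "twist": [0, 0, -0.2], "hand": 0.06}, {"travel": [0.071, 0.0006, 0.08], "twist": [0, 0, -0.2], "hand": 0.06}, {"travel": [0.071, 0.0006, 0.12], "twist": [0, 0, -0.2], "hand": 0.06}, {"travel": [0.071, 0.0006, 0.1307], "twist": [0, 0, -0.2], "hand": 0.06}])

```text
t: 7.28
ee_pos: [0.4627, 0.0914, 0.2147]
tcp_rot: [-2.338, -2.094, 0.007]
contact_force: [0.4, -0.3, 0.0]
finger_gap: 0.0599
grip_force: 0.0
```

Emit:
arm_command(plan=[{"travel": [0, 0, 0], "twist": [0, 0, 0], "hand": 0.06}, {"travel": [0, 0, 0], "twist": [0, 0, 0], "hand": 0.028}, {"travel": [0, 0, 0], "twist": [0, 0, 0], "hand": 0.028}, {"travel": [0, 0, 0], "twist": [0, 0, 0], "hand": 0.028}, {"travel": [0, 0, 0], "twist": [0, 0, 0], "hand": 0.028}], grip_force=25)

```text
t: 7.9
ee_pos: [0.4635, 0.0915, 0.2203]
tcp_rot: [2.338, 2.094, 0.006]
contact_force: [1.1, -0.0, 5.7]
finger_gap: 0.0331
grip_force: 25.0
```

```bash
python3 -c "
from h import *
show()"
```

```text
t 7.90 pos [0.4635 0.0915 0.2203] yaw -6.31 tilt [0.0043 0.0004] gap 0.0331 F [ 1.1 -0.   5.7] g 25.0
```

Emit:
arm_command(plan=[{"travel": [0, 0, -0.03], "twist": [0, 0, 0], "hand": 0.028}, {"travel": [0, 0, -0.08], "twist": [0, 0, 0], "hand": 0.028}, {"travel": [-0.05, 0.02, -0.1], "twist": [0, 0, 0], "hand": 0.028}, {"travel": [-0.1, 0.04, -0.1], "twist": [0, 0, 0], "hand": 0.028}, {"travel": [-0.15, 0.065, -0.1], "twist": [0, 0, 0], "hand": 0.028}])

```text
t: 8.52
ee_pos: [0.5111, -0.0662, 0.3189]
tcp_rot: [2.339, 2.096, 0.002]
contact_force: [0.1, 0.2, -1.9]
finger_gap: 0.0329
grip_force: 25.6
```

Emit:
arm_command(plan=[{"travel": [-0.05, 0.02, 0], "twist": [0, 0, 0], "hand": 0.028}, {"travel": [-0.1, 0.04, 0], "twist": [0, 0, 0], "hand": 0.028}, {"travel": [-0.15, 0.06, 0], "twist": [0, 0, 0], "hand": 0.028}, {"travel": [-0.2, 0.08, 0], "twist": [0, 0, 0], "hand": 0.028}, {"travel": [-0.25, 0.1, 0], "twist": [0, 0, 0], "hand": 0.028}])

```text
t: 9.15
ee_pos: [0.5831, -0.326, 0.3179]
tcp_rot: [-2.34, -2.096, -0.0]
contact_force: [1.6, 0.7, -1.3]
finger_gap: 0.0327
grip_force: 25.6
```

Emit:
arm_command(plan=[{"travel": [-0.05, 0.02, 0], "twist": [0, 0, 0], "hand": 0.028}, {"travel": [-0.05, 0.02, 0], "twist": [0, 0, 0], "hand": 0.028}, {"travel": [-0.05, 0.02, 0], "twist": [0, 0, 0], "hand": 0.028}, {"travel": [-0.05, 0.02, 0], "twist": [0, 0, 0], "hand": 0.028}])

```text
t: 9.65
ee_pos: [0.5974, -0.375, 0.3188]
tcp_rot: [2.338, 2.097, 0.001]
contact_force: [0.2, -0.5, -1.2]
finger_gap: 0.0329
grip_force: 25.6
```

```bash
python3 - <<'E'
from h import *
show()
i,P=cloud("wrist"); cv2.imwrite("pics/w5.png",cv2.resize(i,(800,600))); np.save("w5.npy",P); cv2.imwrite("w5raw.png",i)
E
```

```text
t 9.65 pos [ 0.5974 -0.375   0.3188] yaw -6.23 tilt [ 0.0008 -0.0002] gap 0.0329 F [ 0.2 -0.5 -1.2] g 25.6
```

View pics/w5.png

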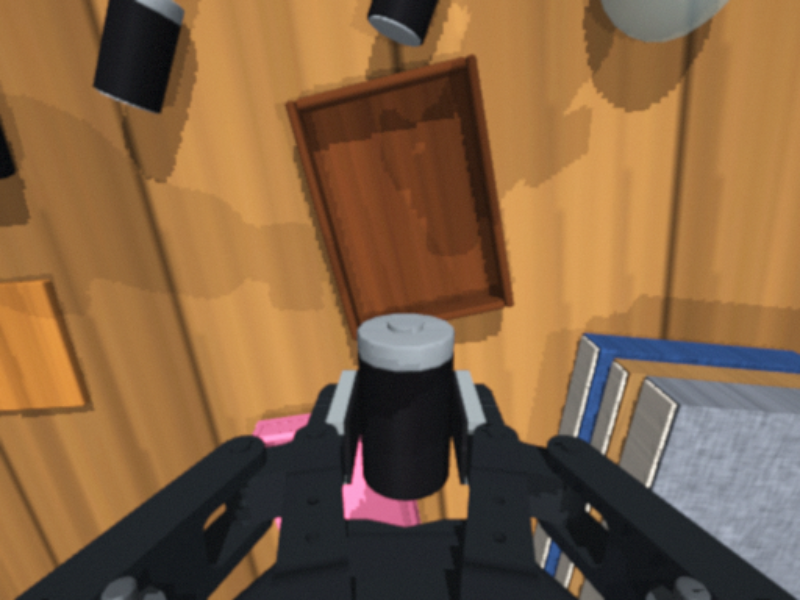

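Tray outer corners at (290,102), (473,58), (511,303), bottom-left ~(357,330); the cell is held upright in line, nub away. Cell1 at (138,52), cell2 at (403,15).

```bash
cat >> h.py <<'E'
def ray(name,u,v,z,s=None):
    "800x600 picture pixel -> world point at height z"
    s=s or bot.read_state(); m=camera_model(name);K=np.array(m["intrinsics"])
    if name=="wrist":
        T=np.eye(4);T[:3,:3]=R.from_rotvec(s["tcp_rot"]).as_matrix();T[:3,3]=s["ee_pos"];T=T@np.array(m["T_tool_cam"])
    else: T=np.array(m["cam_to_world"])
    d=T[:3,:3]@np.array([(u*.64-K[0,2])/K[0,0],(v*.64-K[1,2])/K[1,1],1]); return T[:3,3]+d*(z-T[2,3])/d[2]
E
python3 - <<'E'
from h import *
c=[ray("wrist",u,v,.024) for u,v in((290,102),(473,58),(511,303))]
c=np.array(c)[:,:2];print(c.round(4)); a=c[1]-c[0];b=c[1]-c[2]
print(np.linalg.norm(a),np.linalg.norm(b),"yaw from a",np.degrees(np.arctan2(a[1],a[0])),"from b",np.degrees(np.arctan2(b[1],b[0]))-90,"centre",(c[0]+c[2])/2)
P=np.load("w5.npy");img=cv2.imread("w5raw.png").astype(int)
k=(P[...,2]>.017)&(P[...,2]<.03)&(P[...,0]>.5)&(P[...,0]<.72)&(P[...,1]<-.22)&(P[...,1]>-.37);q=P[k]
print(cv2.minAreaRect((q[:,:2]*1000).astype(np.float32)))
print(P[int(200*.64),int(400*.64)])
# cells: ridge rect
for b in((.42,.51,-.27,-.15),(.58,.66,-.245,-.15)):
    k=(P[...,2]>.01)&(P[...,2]<.045)&(P[...,0]>b[0])&(P[...,0]<b[1])&(P[...,1]>b[2])&(P[...,1]<b[3]);q=P[k];print(len(q),cv2.minAreaRect((q[:,:2]*1000).astype(np.float32)))
E
```

```text
[[ 0.5438 -0.2504]
 [ 0.6496 -0.2394]
 [ 0.6667 -0.3852]]
0.1064457593821584 0.14687683472279794 yaw from a 5.9670798984854825 from b 6.663353002369291 centre [ 0.60523531 -0.31783002]
((602.1973266601562, -298.7038879394531), (112.40715026855469, 155.35757446289062), 6.715653896331787)
[ 0.60024167 -0.31242301  0.00665134]
3173 ((463.8539123535156, -213.77035522460938), (59.617462158203125, 32.34210968017578), 60.059261322021484)
1421 ((617.2723388671875, -225.52584838867188), (38.9197883605957, 68.63368225097656), 89.955810546875)
```

```bash
python3 -c "
from h import *
go(.6083,-.3468,.1905,-83.6)"
```

```text
t 9.70 pos [ 0.5974 -0.3749  0.3191] yaw -6.22 tilt [ 0.0011 -0.0005] gap 0.0332 F [-1.2  0.4 -0.8] g 25.6
travel [0.0291 0.0077 0.1286] twist [ 7.000e-02 -2.000e-02  7.738e+01]
```

Emit:
arm_command(plan=[{"travel": [0.0293, 0.0077, 0], "twist": [0, 0, 10], "hand": 0.028}, {"travel": [0.0293, 0.0077, 0], "twist": [0, 0, 20], "hand": 0.028}, {"travel": [0.0293, 0.0077, 0], "twist": [0, 0, 30], "hand": 0.028}, {"travel": [0.0293, 0.0077, 0], "twist": [0, 0, 40], "hand": 0.028}, {"travel": [0.0293, 0.0077, 0], "twist": [0, 0, 50], "hand": 0.028}])

```text
t: 10.32
ee_pos: [0.6082, -0.3466, 0.3191]
tcp_rot: [3.008, 0.904, 0.001]
contact_force: [-0.4, 0.0, -1.2]
finger_gap: 0.0331
grip_force: 25.6
```

Emit:
arm_command(plan=[{"travel": [0, 0, 0], "twist": [0, 0, 10], "hand": 0.028}, {"travel": [0, 0, 0], "twist": [0, 0, 20], "hand": 0.028}, {"travel": [0, 0, 0], "twist": [0, 0, 27.4], "hand": 0.028}, {"travel": [0, 0, 0.05], "twist": [0, 0, 27.4], "hand": 0.028}, {"travel": [0, 0, 0.09], "twist": [0, 0, 27.4], "hand": 0.028}])

```text
t: 10.95
ee_pos: [0.6081, -0.3466, 0.2279]
tcp_rot: [3.136, 0.175, 0.002]
contact_force: [0.3, 0.2, -1.8]
finger_gap: 0.0331
grip_force: 25.7
```

```bash
python3 -c "
from h import *
go(.6083,-.3468,.1905,-83.6)"
```

```text
t 10.95 pos [ 0.6081 -0.3466  0.2279] yaw -83.62 tilt [ 0.0014 -0.0008] gap 0.0331 F [ 0.3  0.2 -1.8] g 25.7
travel [0.0001 0.0002 0.0374] twist [ 0.05 -0.07 -0.02]
```

Emit:
arm_command(plan=[{"travel": [0, 0, 0.025], "twist": [0, 0, 0], "hand": 0.028}, {"travel": [0, 0, 0.034], "twist": [0, 0, 0], "hand": 0.028}, {"travel": [0, 0, 0.0375], "twist": [0, 0, 0], "hand": 0.028}, {"travel": [0, 0, 0.0385], "twist": [0, 0, 0], "hand": 0.028}, {"travel": [0, 0, 0.0385], "twist": [0, 0, 0], "hand": 0.028}])

```text
t: 11.58
ee_pos: [0.6085, -0.348, 0.1911]
tcp_rot: [3.135, 0.173, 0.003]
contact_force: [0.9, -0.0, -1.1]
finger_gap: 0.0329
grip_force: 25.6
```

Emit:
arm_command(plan=[{"travel": [0, 0, 0], "twist": [0, 0, 0], "hand": 0.043}, {"travel": [0, 0, 0], "twist": [0, 0, 0], "hand": 0.043}, {"travel": [0, 0, 0], "twist": [0, 0, 0], "hand": 0.043}, {"travel": [0, 0, -0.04], "twist": [0, 0, 0], "hand": 0.043}, {"travel": [0, 0, -0.1], "twist": [0, 0, 0], "hand": 0.06}])

```text
t: 12.2
ee_pos: [0.6077, -0.3476, 0.2873]
tcp_rot: [-3.133, -0.172, 0.008]
contact_force: [0.3, -0.6, 0.9]
finger_gap: 0.0593
grip_force: 0.0
```

```bash
python3 - <<'E'
from h import *
go(.4545,.021,.300,-6.3)
i,P=cloud("side")
k=(P[...,2]>.025)&(P[...,2]<.055)&(P[...,0]>.55)&(P[...,0]<.67)&(P[...,1]<-.25)&(P[...,1]>-.39);q=P[k];print(len(q),np.round(q.mean(0),3),q[:,2].max(),cv2.minAreaRect((q[:,:2]*1000).astype(np.float32)))
E
```

```text
t 12.20 pos [ 0.6077 -0.3476  0.2873] yaw -83.70 tilt [-0.0051  0.0033] gap 0.0593 F [ 0.3 -0.6  0.9] g 0.0
travel [-0.1119 -0.3832 -0.0107] twist [ -0.37   0.08 -77.4 ]
208 [ 0.605 -0.346  0.034] 0.044415394499649596 ((608.0349731445312, -315.7127380371094), (111.2702865600586, 131.101806640625), 0.05088001489639282)
```

Emit:
arm_command(plan=[{"travel": [-0.014, -0.048, -0.01], "twist": [0, 0, -10], "hand": 0.06}, {"travel": [-0.028, -0.096, -0.01], "twist": [0, 0, -20], "hand": 0.06}, {"travel": [-0.042, -0.144, -0.01], "twist": [0, 0, -30], "hand": 0.06}, {"travel": [-0.056, -0.192, -0.01], "twist": [0, 0, -40], "hand": 0.06}, {"travel": [-0.07, -0.24, -0.01], "twist": [0, 0, -50], "hand": 0.06}])

```text
t: 12.88
ee_pos: [0.5114, -0.1156, 0.2998]
tcp_rot: [2.765, 1.489, 0.001]
contact_force: [0.1, 0.4, 1.5]
finger_gap: 0.0598
grip_force: 0.0
```

```bash
python3 -c "
from h import *
go(.4545,.021,.300,-6.3)"
```

```text
t 12.88 pos [ 0.5114 -0.1156  0.2998] yaw -33.38 tilt [ 0.0011 -0.0002] gap 0.0598 F [0.1 0.4 1.5] g 0.0
travel [ 0.0828 -0.1227 -0.0003] twist [ 6.000e-02 -1.000e-02 -2.708e+01]
```

Emit:
arm_command(plan=[{"travel": [0.028, -0.041, 0], "twist": [0, 0, -10], "hand": 0.06}, {"travel": [0.056, -0.082, 0], "twist": [0, 0, -20], "hand": 0.06}, {"travel": [0.0828, -0.1227, 0], "twist": [0, 0, -27.1], "hand": 0.06}, {"travel": [0.0828, -0.1227, 0.03], "twist": [0, 0, -27.1], "hand": 0.06}, {"travel": [0.0828, -0.1227, 0.03], "twist": [0, 0, -27.1], "hand": 0.06}])

```text
t: 13.5
ee_pos: [0.4553, 0.0205, 0.2676]
tcp_rot: [-2.343, -2.09, 0.004]
contact_force: [-0.1, -0.0, -0.7]
finger_gap: 0.0599
grip_force: 0.0
```

Emit:
arm_command(plan=[{"travel": [0, 0, 0.04], "twist": [0, 0, 0], "hand": 0.06}, {"travel": [0, 0, 0.0535], "twist": [0, 0, 0], "hand": 0.06}, {"travel": [0, 0, 0.0535], "twist": [0, 0, 0], "hand": 0.06}])

```text
t: 13.88
ee_pos: [0.4557, 0.0195, 0.2165]
tcp_rot: [-2.345, -2.087, 0.004]
contact_force: [-6.5, -0.4, 0.1]
finger_gap: 0.0599
grip_force: 3.5
```

Emit:
arm_command(plan=[{"travel": [0, 0, 0], "twist": [0, 0, 0], "hand": 0.028}, {"travel": [0, 0, 0], "twist": [0, 0, 0], "hand": 0.028}, {"travel": [0, 0, 0], "twist": [0, 0, 0], "hand": 0.028}, {"travel": [0, 0, 0], "twist": [0, 0, 0], "hand": 0.028}, {"travel": [0, 0, 0], "twist": [0, 0, 0], "hand": 0.028}])

```text
t: 14.5
ee_pos: [0.4565, 0.0198, 0.217]
tcp_rot: [2.345, 2.088, 0.002]
contact_force: [-0.6, -2.6, 5.2]
finger_gap: 0.0326
grip_force: 25.1
```

```bash
python3 -c "
from h import *
show()"
```

```text
t 14.50 pos [0.4565 0.0198 0.217 ] yaw -6.62 tilt [ 0.0019 -0.0007] gap 0.0326 F [-0.6 -2.6  5.2] g 25.1
```

Emit:
arm_command(plan=[{"travel": [0, 0, -0.03], "twist": [0, 0, 0], "hand": 0.028}, {"travel": [0, 0, -0.085], "twist": [0, 0, 0], "hand": 0.028}, {"travel": [-0.045, 0.028, -0.085], "twist": [0, 0, 10], "hand": 0.028}, {"travel": [-0.09, 0.056, -0.085], "twist": [0, 0, 20], "hand": 0.028}, {"travel": [-0.135, 0.084, -0.085], "twist": [0, 0, 30], "hand": 0.028}])

```text
t: 15.12
ee_pos: [0.5245, -0.1251, 0.3004]
tcp_rot: [-2.81, -1.404, -0.0]
contact_force: [1.8, 0.9, -1.9]
finger_gap: 0.0326
grip_force: 25.5
```

```bash
python3 -c "
from h import *
go(.6017,-.2872,.24,-83.6)"
```

```text
t 15.12 pos [ 0.5245 -0.1251  0.3004] yaw -36.90 tilt [-0.0003  0.0006] gap 0.0326 F [ 1.8  0.9 -1.9] g 25.5
travel [-0.0833  0.1591  0.0603] twist [-4.00e-02 -0.00e+00  4.67e+01]
```

Emit:
arm_command(plan=[{"travel": [-0.02, 0.04, 0], "twist": [0, 0, 10], "hand": 0.028}, {"travel": [-0.04, 0.08, 0], "twist": [0, 0, 20], "hand": 0.028}, {"travel": [-0.062, 0.12, 0], "twist": [0, 0, 30], "hand": 0.028}, {"travel": [-0.0833, 0.1591, 0.01], "twist": [0, 0, 40], "hand": 0.028}, {"travel": [-0.0833, 0.1591, 0.06], "twist": [0, 0, 46.7], "hand": 0.028}])

```text
t: 15.75
ee_pos: [0.6035, -0.289, 0.2433]
tcp_rot: [3.132, 0.172, 0.01]
contact_force: [0.5, 0.2, -1.6]
finger_gap: 0.0331
grip_force: 25.6
```

```bash
python3 - <<'E'
from h import *
go(.6017,-.2872,.1875,-83.6)
i,P=cloud("wrist"); s=bot.read_state()
i,P2=cloud("side"); cv2.imwrite("pics/s6.png",cv2.resize(i[170:350,240:480],(800,600),interpolation=2))
E
```

```text
t 15.75 pos [ 0.6035 -0.289   0.2433] yaw -83.73 tilt [ 0.0066 -0.0041] gap 0.0331 F [ 0.5  0.2 -1.6] g 25.6
travel [-0.0019 -0.0022  0.0558] twist [ 0.28 -0.35 -0.13]
```

View pics/s6.png

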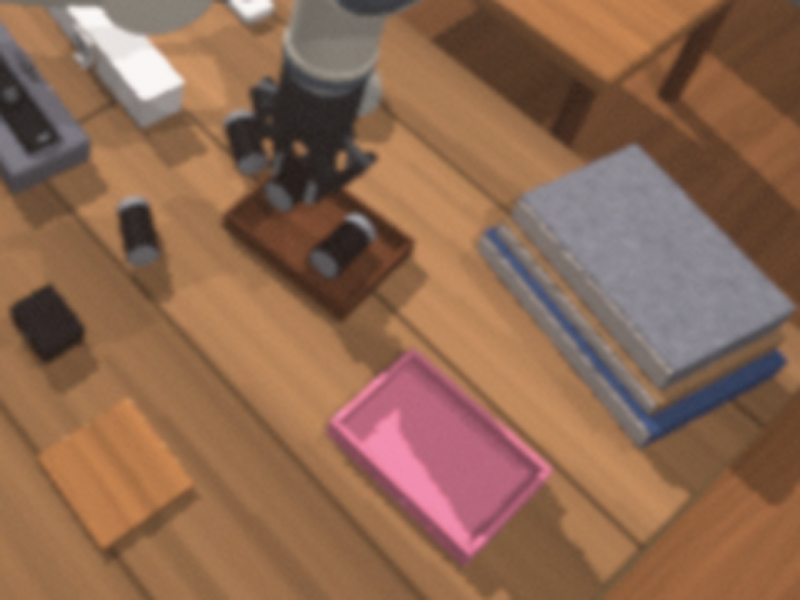

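Full1 lies well in the tray (342,245); the second hovers over the near part. Lower and release.

Emit:
arm_command(plan=[{"travel": [0, 0, 0.03], "twist": [0, 0, 0], "hand": 0.028}, {"travel": [0, 0, 0.046], "twist": [0, 0, 0], "hand": 0.028}, {"travel": [0, 0, 0.0525], "twist": [0, 0, 0], "hand": 0.028}, {"travel": [0, 0, 0.0525], "twist": [0, 0, 0], "hand": 0.028}, {"travel": [0, 0, 0.0525], "twist": [0, 0, 0], "hand": 0.028}])

```text
t: 16.48
ee_pos: [0.6025, -0.2856, 0.19]
tcp_rot: [3.135, 0.184, 0.003]
contact_force: [-0.1, -0.4, -1.4]
finger_gap: 0.033
grip_force: 25.6
```

Emit:
arm_command(plan=[{"travel": [0, 0, 0], "twist": [0, 0, 0], "hand": 0.043}, {"travel": [0, 0, 0], "twist": [0, 0, 0], "hand": 0.043}, {"travel": [0, 0, 0], "twist": [0, 0, 0], "hand": 0.043}, {"travel": [0, 0, -0.04], "twist": [0, 0, 0], "hand": 0.043}, {"travel": [0, 0, -0.1], "twist": [0, 0, 0], "hand": 0.06}])

```text
t: 17.1
ee_pos: [0.6016, -0.2853, 0.2865]
tcp_rot: [-3.133, -0.183, 0.008]
contact_force: [1.4, -0.0, 0.7]
finger_gap: 0.0594
grip_force: 0.0
```

```bash
python3 - <<'E'
from h import *
go(.56,-.28,.33,-6.3)
E
```

```text
t 17.10 pos [ 0.6016 -0.2853  0.2865] yaw -83.30 tilt [-0.0052  0.0028] gap 0.0594 F [ 1.4 -0.   0.7] g 0.0
travel [-0.0409 -0.0102 -0.0433] twist [ -0.35   0.1  -77.  ]
```

Emit:
arm_command(plan=[{"travel": [-0.05, -0.01, -0.04], "twist": [0, 0, -10.6], "hand": 0.06}, {"travel": [-0.05, -0.01, -0.04], "twist": [0, 0, -21.2], "hand": 0.06}, {"travel": [-0.05, -0.01, -0.04], "twist": [0, 0, -31.8], "hand": 0.06}, {"travel": [-0.05, -0.01, -0.04], "twist": [0, 0, -42.4], "hand": 0.06}, {"travel": [-0.05, -0.01, -0.04], "twist": [0, 0, -53], "hand": 0.06}])

```text
t: 17.73
ee_pos: [0.5512, -0.2814, 0.3287]
tcp_rot: [2.72, 1.572, 0.0]
contact_force: [-0.6, 0.2, -0.9]
finger_gap: 0.06
grip_force: 0.0
```

Emit:
arm_command(plan=[{"travel": [0, 0, 0], "twist": [0, 0, 0], "hand": 0.06}, {"travel": [0, 0, 0], "twist": [0, 0, 0], "hand": 0.06}])

```text
t: 17.98
ee_pos: [0.5513, -0.2814, 0.3285]
tcp_rot: [2.728, 1.559, 0.0]
contact_force: [0.3, -0.4, 0.5]
finger_gap: 0.0599
grip_force: 0.0
```

```bash
python3 - <<'E'
from h import *
show()
i,P=cloud("wrist"); cv2.imwrite("pics/w7.png",cv2.resize(i,(800,600))); np.save("w7.npy",P); cv2.imwrite("w7raw.png",i)
E
```

```text
t 17.98 pos [ 0.5513 -0.2814  0.3285] yaw -30.50 tilt [0. 0.] gap 0.0599 F [ 0.3 -0.4  0.5] g 0.0
```

View pics/w7.png

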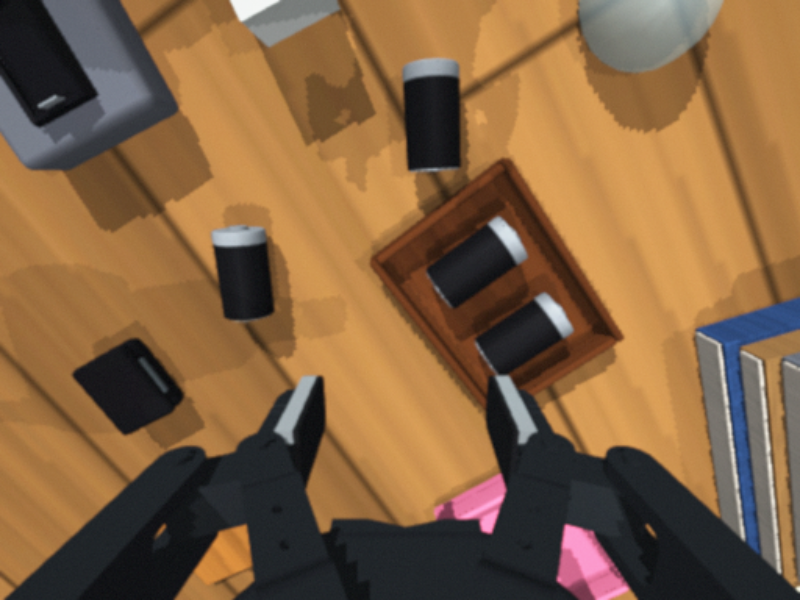

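Both charged cells lie in the tray. Cell1 at (243,272) and cell2 at (433,115), both with nubs up in the image.

```bash
python3 - <<'E'
from h import *
P=np.load("w7.npy"); z=P[...,2]
for l,(u0,u1,v0,v1) in dict(c1=(195,290,210,335),c2=(390,475,45,185)).items():
    k=np.zeros(z.shape,bool); k[int(v0*.64):int(v1*.64),int(u0*.64):int(u1*.64)]=1
    k&=(z>.02)&(z<.045); k&=~((P[...,0]<.43)); q=P[k]; r=cv2.minAreaRect((q[:,:2]*1000).astype(np.float32)); print(l,len(q),np.round(r[0],1),np.round(r[1],1),round(r[2],1),q[:,2].max())
    t=P[k&(z>.030)]; c=t[:,:2].mean(0); w,V=np.linalg.eigh(np.cov((t[:,:2]-c).T)); a=V[:,1]*np.sign(V[1,1]); print("ridge",c.round(4),"yaw",np.degrees(np.arctan2(a[1],a[0]))-90, "extent",((t[:,:2]-c)@a).min(),((t[:,:2]-c)@a).max())
go(.463,-.2125,.25,-30)
E
```

```text
c1 1865 [ 463.7 -212.5] [61.7 33.3] 60.1 0.03679328350366623
ridge [ 0.4644 -0.2122] yaw -29.392704612806043 extent -0.03141827960258897 0.028407885788257935
c2 2482 [ 622.1 -199.8] [69.2 40.8] 63.8 0.036658284999270985
ridge [ 0.6214 -0.1931] yaw -27.29983102630011 extent -0.030612207933838606 0.02888581652258282
t 18.02 pos [ 0.5513 -0.2814  0.3285] yaw -30.47 tilt [ 0.0001 -0.    ] gap 0.0601 F [-0.1  0.1  0.1] g 0.0
travel [ 0.0146 -0.111   0.0785] twist [ 0.   -0.   -0.47]
```

Emit:
arm_command(plan=[{"travel": [0.007, -0.055, 0.02], "twist": [0, 0, -0.7], "hand": 0.06}, {"travel": [0.0146, -0.1105, 0.04], "twist": [0, 0, -0.7], "hand": 0.06}, {"travel": [0.0146, -0.1105, 0.09], "twist": [0, 0, -0.7], "hand": 0.06}, {"travel": [0.0146, -0.1105, 0.13], "twist": [0, 0, -0.7], "hand": 0.06}, {"travel": [0.0146, -0.1105, 0.1475], "twist": [0, 0, -0.7], "hand": 0.06}])

```text
t: 18.65
ee_pos: [0.4624, -0.2125, 0.1786]
tcp_rot: [-2.714, -1.577, 0.003]
contact_force: [-0.3, 0.1, -0.1]
finger_gap: 0.0598
grip_force: 0.0
```

Emit:
arm_command(plan=[{"travel": [0, 0, 0], "twist": [0, 0, 0], "hand": 0.06}, {"travel": [0, 0, 0], "twist": [0, 0, 0], "hand": 0.028}, {"travel": [0, 0, 0], "twist": [0, 0, 0], "hand": 0.028}, {"travel": [0, 0, 0], "twist": [0, 0, 0], "hand": 0.028}, {"travel": [0, 0, 0], "twist": [0, 0, 0], "hand": 0.028}])

```text
t: 19.27
ee_pos: [0.4639, -0.2135, 0.1832]
tcp_rot: [2.713, 1.578, 0.003]
contact_force: [-0.3, 0.4, 6.5]
finger_gap: 0.0328
grip_force: 25.1
```

```bash
python3 -c "
from h import *
go(.4467,-.0496,.30,-6.3)"
```

```text
t 19.27 pos [ 0.4639 -0.2135  0.1832] yaw -29.61 tilt [ 0.0034 -0.0018] gap 0.0328 F [-0.3  0.4  6.5] g 25.1
travel [ 0.134  -0.0955 -0.1172] twist [  0.22   0.04 -23.31]
```

Emit:
arm_command(plan=[{"travel": [0, 0, -0.04], "twist": [0, 0, 0], "hand": 0.028}, {"travel": [0.0, 0.0, -0.1], "twist": [0, 0, -5], "hand": 0.028}, {"travel": [0.045, -0.032, -0.117], "twist": [0, 0, -14], "hand": 0.028}, {"travel": [0.09, -0.064, -0.117], "twist": [0, 0, -23.3], "hand": 0.028}, {"travel": [0.134, -0.0955, -0.117], "twist": [0, 0, -23.3], "hand": 0.028}])

```text
t: 19.9
ee_pos: [0.446, -0.048, 0.2987]
tcp_rot: [2.338, 2.096, 0.002]
contact_force: [0.9, 0.1, -1.6]
finger_gap: 0.033
grip_force: 25.6
```

Emit:
arm_command(plan=[{"travel": [0, 0, 0.03], "twist": [0, 0, 0], "hand": 0.028}, {"travel": [0, 0, 0.05], "twist": [0, 0, 0], "hand": 0.028}, {"travel": [0, 0, 0.05], "twist": [0, 0, 0], "hand": 0.028}])

```text
t: 20.27
ee_pos: [0.4458, -0.0491, 0.2464]
tcp_rot: [-2.338, -2.095, 0.003]
contact_force: [-0.2, -0.6, -1.6]
finger_gap: 0.0331
grip_force: 25.5
```

```bash
python3 - <<'E'
from h import *
go(.4467,-.0496,.2215,-6.3)
i,P=cloud("wrist"); cv2.imwrite("pics/w8.png",cv2.resize(i,(800,600))); np.save("w8.npy",P)
E
```

```text
t 20.27 pos [ 0.4458 -0.0491  0.2464] yaw -6.28 tilt [-0.0033  0.0006] gap 0.0331 F [-0.2 -0.6 -1.6] g 25.5
travel [-0.0004  0.001   0.0249] twist [-0.19 -0.01  0.02]
```

View pics/w8.png

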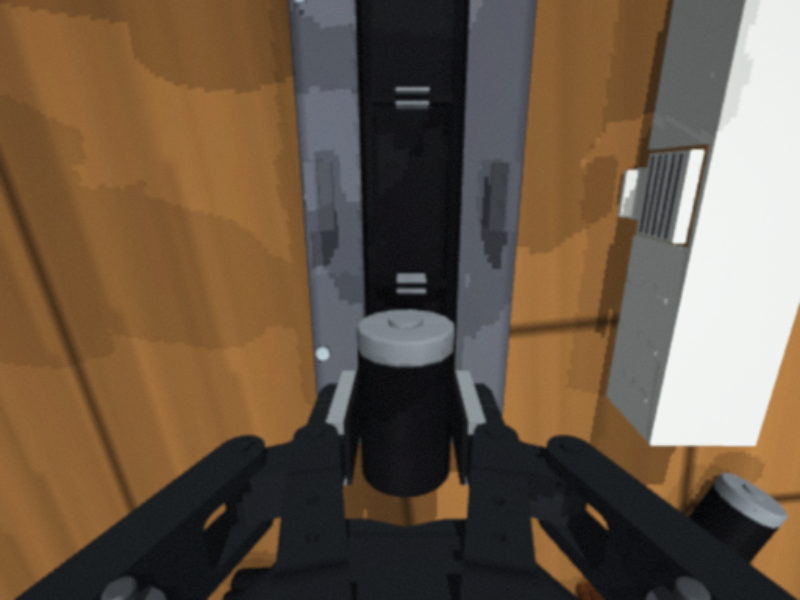

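```bash
python3 - <<'E'
from h import *
yaw=np.radians(-6.3); ay=np.array([-np.sin(yaw),np.cos(yaw)]); ax=np.array([np.cos(yaw),np.sin(yaw)]); S=np.array([.4545,.021])
P=np.load("w8.npy")
for u,v in ((412,97),(411,285),(360,200),(463,200),(360,60),(468,60),(365,300),(457,300)):
    for z in (.044,): p=ray("wrist",u,v,z)[:2]; print(u,v,((p-S)@ax*1000).round(1),((p-S)@ay*1000).round(1),P[int(v*.64),int(u*.64),2].round(3))
# held cell nub
p=ray("wrist",405,322,.2464-.166)[:2];print("nub",((p-S)@ax*1000).round(1),((p-S)@ay*1000).round(1))
t=np.array([.4458,-.0491]);print("tcp",((t-S)@ax*1000).round(1),((t-S)@ay*1000).round(1))
E
```

```text
412 97 1.0 35.7 0.044
411 285 1.1 -37.3 0.045
360 200 -19.8 -1.9 0.036
463 200 21.8 -1.8 0.037
360 60 -18.2 47.9 0.04
468 60 21.4 48.0 0.037
365 300 -18.9 -44.0 0.036
457 300 21.1 -44.0 0.039
nub -1.5 -41.1
tcp -1.0 -70.6
```

Emit:
arm_command(plan=[{"travel": [0, 0.0022, 0.01], "twist": [0, 0, 0], "hand": 0.028}, {"travel": [0, 0.0022, 0.018], "twist": [0, 0, 0], "hand": 0.028}, {"travel": [0, 0.0022, 0.0245], "twist": [0, 0, 0], "hand": 0.028}, {"travel": [0, 0.0022, 0.0245], "twist": [0, 0, 0], "hand": 0.028}])

```text
t: 20.82
ee_pos: [0.4484, -0.0496, 0.2227]
tcp_rot: [-2.34, -2.095, 0.001]
contact_force: [-0.2, -0.3, -1.7]
finger_gap: 0.0327
grip_force: 25.5
```

```bash
python3 -c "
from h import *
show()"
```

```text
t 20.82 pos [ 0.4484 -0.0496  0.2227] yaw -6.31 tilt [-0.0013  0.0003] gap 0.0327 F [-0.2 -0.3 -1.7] g 25.5
```

Emit:
arm_command(plan=[{"travel": [0, 0, 0.002], "twist": [0, 0, 0], "hand": 0.028}, {"travel": [0, 0, 0.002], "twist": [0, 0, 0], "hand": 0.05}, {"travel": [0, 0, 0.002], "twist": [0, 0, 0], "hand": 0.05}, {"travel": [0, 0, 0.002], "twist": [0, 0, 0], "hand": 0.05}, {"travel": [0, 0, -0.05], "twist": [0, 0, 0], "hand": 0.05}])

```text
t: 21.45
ee_pos: [0.4474, -0.0494, 0.2696]
tcp_rot: [-2.335, -2.091, 0.009]
contact_force: [1.1, 0.5, 1.0]
finger_gap: 0.0501
grip_force: 0.0
```

Emit:
arm_command(plan=[{"travel": [0, 0, -0.05], "twist": [0, 0, 0], "hand": 0.06}, {"travel": [0, 0, -0.05], "twist": [0, 0, 0], "hand": 0.06}])

```text
t: 21.7
ee_pos: [0.4492, -0.0497, 0.3288]
tcp_rot: [2.335, 2.091, 0.009]
contact_force: [1.1, 0.7, -1.1]
finger_gap: 0.0599
grip_force: 0.0
```

```bash
python3 - <<'E'
from h import *
go(.621,-.194,.30,-28)
i,P=cloud("wrist"); np.save("w9.npy",P); cv2.imwrite("w9raw.png",i)
i,P=cloud("scene"); np.save("s9.npy",P)
ay=np.array([np.sin(.11),np.cos(.11)]);ax=np.array([ay[1],-ay[0]]);L=(P[...,:2]-[.4555,.0203])@np.column_stack([ax,ay])*1000
k=(P[...,2]>.055)&(P[...,2]<.085)&(abs(L[...,0])<30)&(L[...,1]<-30)&(L[...,1]>-120); q=L[k];print(k.sum(),q.min(0),q.max(0),P[k][:,2].max())
E
```

```text
t 21.70 pos [ 0.4492 -0.0497  0.3288] yaw -6.30 tilt [ 0.0091 -0.0017] gap 0.0599 F [ 1.1  0.7 -1.1] g 0.0
travel [-0.1246  0.1863  0.0306] twist [ 0.53 -0.06 21.7 ]
191 [ -12.01296948 -100.09354453] [ 20.8834103 -40.666363 ] 0.07645378381295087
```

Emit:
arm_command(plan=[{"travel": [-0.031, 0.046, 0], "twist": [0, 0, 6], "hand": 0.06}, {"travel": [-0.062, 0.093, 0], "twist": [0, 0, 14], "hand": 0.06}, {"travel": [-0.093, 0.14, 0], "twist": [0, 0, 21.7], "hand": 0.06}, {"travel": [-0.1246, 0.1863, 0.02], "twist": [0, 0, 21.7], "hand": 0.06}, {"travel": [-0.1246, 0.1863, 0.03], "twist": [0, 0, 21.7], "hand": 0.06}])

```text
t: 22.42
ee_pos: [0.6213, -0.1962, 0.285]
tcp_rot: [-2.688, -1.611, 0.011]
contact_force: [0.2, 0.5, -0.4]
finger_gap: 0.0603
grip_force: 0.0
```

Emit:
arm_command(plan=[{"travel": [0, 0, 0], "twist": [0, 0, 0], "hand": 0.06}, {"travel": [0, 0, 0], "twist": [0, 0, 0], "hand": 0.06}])

```text
t: 22.68
ee_pos: [0.6195, -0.193, 0.2948]
tcp_rot: [2.691, 1.619, 0.002]
contact_force: [0.2, 0.3, 0.5]
finger_gap: 0.0602
grip_force: 0.0
```

```bash
python3 - <<'E'
from h import *
go(.621,-.194,.1815,-28)
i,P=cloud("wrist"); z=P[...,2]
k=(z>.026)&(z<.042)&(P[...,0]>.585)&(P[...,0]<.66)&(P[...,1]>-.235)&(P[...,1]<-.15); q=P[k]; c=q[:,:2].mean(0); w,V=np.linalg.eigh(np.cov((q[:,:2]-c).T)); a=V[:,1]*np.sign(V[1,1]); e=(q[:,:2]-c)@a;print(len(q),c,np.degrees(np.arctan2(a[1],a[0]))-90,e.min(),e.max())
i,P=cloud("side"); z=P[...,2]
k=(z>.026)&(z<.042)&(P[...,0]>.585)&(P[...,0]<.66)&(P[...,1]>-.235)&(P[...,1]<-.15); q=P[k]; c=q[:,:2].mean(0);print(len(q),c)
E
```

```text
t 22.68 pos [ 0.6195 -0.193   0.2948] yaw -27.95 tilt [ 0.0015 -0.0004] gap 0.0602 F [0.2 0.3 0.5] g 0.0
travel [-0.0002  0.0016  0.1133] twist [ 0.09 -0.02  0.05]
1945 [ 0.62219373 -0.19211046] -27.202402819809144 -0.032009512721468666 0.028046752723711068
114 [ 0.61836945 -0.19466911]
```

Emit:
arm_command(plan=[{"travel": [0, 0.0016, 0.04], "twist": [0, 0, -0.4], "hand": 0.06}, {"travel": [0, 0.0016, 0.08], "twist": [0, 0, -0.4], "hand": 0.06}, {"travel": [0, 0.0016, 0.105], "twist": [0, 0, -0.4], "hand": 0.06}, {"travel": [0, 0.0016, 0.1133], "twist": [0, 0, -0.4], "hand": 0.06}, {"travel": [0, 0.0016, 0.1133], "twist": [0, 0, -0.4], "hand": 0.06}])

```text
t: 23.4
ee_pos: [0.6215, -0.1944, 0.1814]
tcp_rot: [2.686, 1.627, 0.001]
contact_force: [0.4, -0.4, 1.1]
finger_gap: 0.0601
grip_force: 0.0
```

Emit:
arm_command(plan=[{"travel": [0, 0, 0], "twist": [0, 0, 0], "hand": 0.028}, {"travel": [0, 0, 0], "twist": [0, 0, 0], "hand": 0.028}, {"travel": [0, 0, 0], "twist": [0, 0, 0], "hand": 0.028}, {"travel": [0, 0, 0], "twist": [0, 0, 0], "hand": 0.028}, {"travel": [0, 0, 0], "twist": [0, 0, 0], "hand": 0.028}])

```text
t: 24.02
ee_pos: [0.622, -0.1948, 0.1825]
tcp_rot: [2.685, 1.626, 0.003]
contact_force: [-1.1, 0.7, 6.4]
finger_gap: 0.0331
grip_force: 24.9
```

Emit:
arm_command(plan=[{"travel": [0, 0, -0.04], "twist": [0, 0, 0], "hand": 0.028}, {"travel": [0, 0, -0.1], "twist": [0, 0, 0], "hand": 0.028}, {"travel": [0, 0, -0.12], "twist": [0, 0, 0], "hand": 0.028}, {"travel": [0, 0, -0.12], "twist": [0, 0, 0], "hand": 0.028}])

```text
t: 24.52
ee_pos: [0.6218, -0.1947, 0.302]
tcp_rot: [2.685, 1.626, 0.004]
contact_force: [-0.0, -0.2, -1.4]
finger_gap: 0.0334
grip_force: 25.7
```

```bash
python3 - <<'E'
from h import *
ay=np.array([np.sin(.11),np.cos(.11)]);ax=np.array([ay[1],-ay[0]])
b3=np.array([.4545,.021])+.0013*ax+.0702*ay; print(b3); go(*b3,.246,-6.3)
E
```

```text
[0.46349858 0.09063301]
t 24.52 pos [ 0.6218 -0.1947  0.302 ] yaw -27.60 tilt [ 0.0035 -0.0013] gap 0.0334 F [-0.  -0.2 -1.4] g 25.7
travel [ 0.1795 -0.2727  0.0551] twist [ 2.10e-01  1.00e-02 -2.13e+01]
```

Emit:
arm_command(plan=[{"travel": [0.034, -0.05, 0], "twist": [0, 0, -6], "hand": 0.028}, {"travel": [0.068, -0.1, 0], "twist": [0, 0, -14], "hand": 0.028}, {"travel": [0.1, -0.15, 0], "twist": [0, 0, -21.3], "hand": 0.028}, {"travel": [0.135, -0.202, 0], "twist": [0, 0, -21.3], "hand": 0.028}, {"travel": [0.165, -0.25, 0], "twist": [0, 0, -21.3], "hand": 0.028}])

```text
t: 25.15
ee_pos: [0.4747, 0.0689, 0.2967]
tcp_rot: [-2.338, -2.094, 0.006]
contact_force: [1.0, 1.2, -2.0]
finger_gap: 0.033
grip_force: 25.7
```

```bash
python3 - <<'E'
from h import *
go(.4635,.0906,.246,-6.3)
E
```

```text
t 25.15 pos [0.4747 0.0689 0.2967] yaw -6.30 tilt [-0.005 -0.   ] gap 0.0330 F [ 1.   1.2 -2. ] g 25.7
travel [ 0.0203 -0.0133  0.0507] twist [-0.28  0.03  0.  ]
```

Emit:
arm_command(plan=[{"travel": [0.021, -0.0125, 0], "twist": [0, 0, 0], "hand": 0.028}, {"travel": [0.021, -0.0125, 0.03], "twist": [0, 0, 0], "hand": 0.028}, {"travel": [0.021, -0.0125, 0.052], "twist": [0, 0, 0], "hand": 0.028}, {"travel": [0.021, -0.0125, 0.052], "twist": [0, 0, 0], "hand": 0.028}, {"travel": [0.021, -0.0125, 0.052], "twist": [0, 0, 0], "hand": 0.028}])

```text
t: 25.78
ee_pos: [0.4662, 0.0896, 0.2476]
tcp_rot: [-2.34, -2.095, 0.002]
contact_force: [-0.2, -0.3, -0.5]
finger_gap: 0.0333
grip_force: 25.7
```

```bash
python3 - <<'E'
from h import *
go(.4635,.0906,.2205,-6.3)
i,P=cloud("wrist"); cv2.imwrite("pics/w10.png",cv2.resize(i,(800,600)))
E
```

```text
t 25.77 pos [0.4662 0.0896 0.2476] yaw -6.31 tilt [-0.0015 -0.0002] gap 0.0333 F [-0.2 -0.3 -0.5] g 25.7
travel [ 0.0008 -0.0027  0.0271] twist [-0.08  0.02 -0.01]
```

View pics/w10.png

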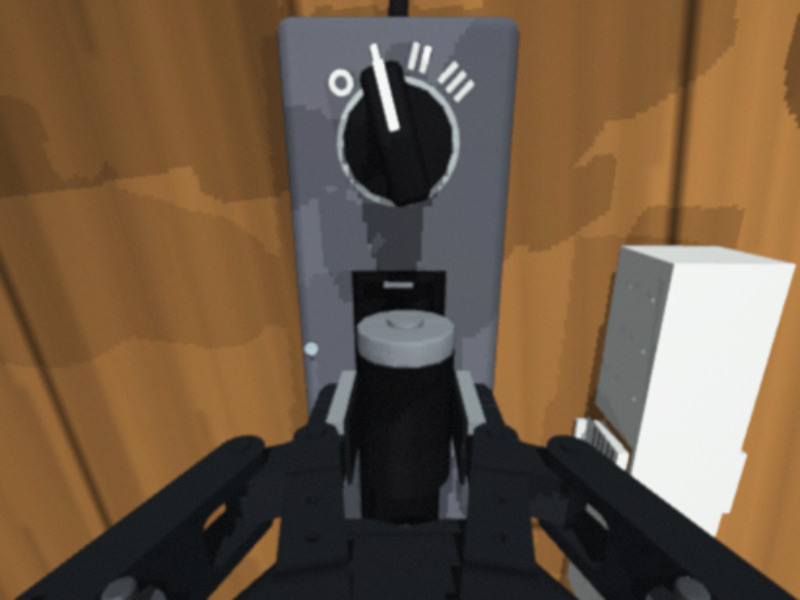

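```bash
python3 - <<'E'
from h import *
yaw=np.radians(-6.3); ay=np.array([-np.sin(yaw),np.cos(yaw)]); ax=np.array([np.cos(yaw),np.sin(yaw)]); S=np.array([.4545,.021])
loc=lambda p:(((p[:2]-S)@ax*1000).round(1),((p[:2]-S)@ay*1000).round(1))
for n,u,v,z in (("blkL",353,272,.044),("blkR",445,272,.044),("contact",398,285,.046),("dockTL",280,18,.036),("dockTR",517,18,.036),("nub",405,322,.0816),("dial",398,142,.055),("ptip",375,45,.072)):
    print(n,loc(ray("wrist",u,v,z)))
print("tcp",loc(bot.read_state()["ee_pos"]))
E
```

```text
blkL (np.float64(-18.7), np.float64(108.5))
blkR (np.float64(20.6), np.float64(108.5))
contact (np.float64(0.6), np.float64(103.3))
dockTL (np.float64(-43.5), np.float64(203.8))
dockTR (np.float64(45.3), np.float64(204.0))
nub (np.float64(3.6), np.float64(99.4))
dial (np.float64(0.9), np.float64(159.4))
ptip (np.float64(-5.8), np.float64(185.9))
tcp (np.float64(4.3), np.float64(69.4))
```

Emit:
arm_command(plan=[{"travel": [0.001, -0.0028, 0.01], "twist": [0, 0, 0], "hand": 0.028}, {"travel": [0.001, -0.0028, 0.019], "twist": [0, 0, 0], "hand": 0.028}, {"travel": [0.001, -0.0028, 0.0255], "twist": [0, 0, 0], "hand": 0.028}, {"travel": [0.001, -0.0028, 0.0265], "twist": [0, 0, 0], "hand": 0.028}, {"travel": [0.001, -0.0028, 0.0265], "twist": [0, 0, 0], "hand": 0.028}])

```text
t: 26.45
ee_pos: [0.4636, 0.0909, 0.2217]
tcp_rot: [2.34, 2.096, 0.0]
contact_force: [-0.2, -0.4, -0.7]
finger_gap: 0.0332
grip_force: 25.7
```

Emit:
arm_command(plan=[{"travel": [0, 0, 0.0], "twist": [0, 0, 0], "hand": 0.05}, {"travel": [0, 0, 0.0], "twist": [0, 0, 0], "hand": 0.05}, {"travel": [0, 0, 0.0], "twist": [0, 0, 0], "hand": 0.05}, {"travel": [0, 0, -0.05], "twist": [0, 0, 0], "hand": 0.05}, {"travel": [0, 0, -0.1], "twist": [0, 0, 0], "hand": 0.06}])

```text
t: 27.08
ee_pos: [0.4633, 0.0909, 0.3224]
tcp_rot: [-2.34, -2.095, 0.002]
contact_force: [0.6, 0.9, 0.2]
finger_gap: 0.0598
grip_force: 0.0
```

```bash
python3 - <<'E'
from h import *
go(.50,.01,.36,-6.3)
E
```

```text
t 27.07 pos [0.4633 0.0909 0.3224] yaw -6.30 tilt [-0.0014 -0.0002] gap 0.0598 F [0.6 0.9 0.2] g 0.0
travel [-0.0764  0.0453 -0.0376] twist [-0.08  0.02 -0.  ]
```

Now look at the bays and cover from between them.

Emit:
arm_command(plan=[{"travel": [-0.04, 0.025, -0.03], "twist": [0, 0, 0], "hand": 0.085}, {"travel": [-0.075, 0.05, -0.037], "twist": [0, 0, 0], "hand": 0.085}, {"travel": [-0.075, 0.05, -0.037], "twist": [0, 0, 0], "hand": 0.085}, {"travel": [-0.075, 0.05, -0.037], "twist": [0, 0, 0], "hand": 0.085}])

```text
t: 27.58
ee_pos: [0.5049, 0.0111, 0.3582]
tcp_rot: [-2.34, -2.095, 0.001]
contact_force: [-0.9, 0.5, -0.6]
finger_gap: 0.0849
grip_force: 0.0
```

```bash
python3 - <<'E'
from h import *
show()
i,P=cloud("wrist"); cv2.imwrite("pics/w11.png",cv2.resize(i,(800,600))); np.save("w11.npy",P)
yaw=np.radians(-6.3); ay=np.array([-np.sin(yaw),np.cos(yaw)]); ax=np.array([np.cos(yaw),np.sin(yaw)]); S=np.array([.4545,.021])
L=(P[...,:2]-S)@np.column_stack([ax,ay])*1000; z=P[...,2]
for lo,hi in((-105,-36),(36,105)):
    k=(z>.06)&(z<.08)&(abs(L[...,0])<20)&(L[...,1]>lo)&(L[...,1]<hi);q=L[k];print(k.sum(),q.min(0),q.max(0),z[k].max())
k=(z>.038)&(z<.055)&(L[...,0]>80)&(L[...,0]<230)&(abs(L[...,1])<160); print(k.sum())
k=cv2.morphologyEx(k.astype(np.uint8),cv2.MORPH_OPEN,np.ones((3,3)))>0;q=P[k];print(len(q),cv2.minAreaRect((q[:,:2]*1000).astype(np.float32)),np.median(q[:,2]))
E
```

```text
t 27.57 pos [0.5049 0.0111 0.3582] yaw -6.32 tilt [-0.001   0.0005] gap 0.0849 F [-0.9  0.5 -0.6] g 0.0
1466 [-14.4416304  -99.98133742] [ 18.05947723 -38.52096163] 0.0734861625334094
2215 [-15.18512032  41.24047574] [ 17.69592694 101.99310372] 0.07370764319627682
9683
9651 ((592.73876953125, 5.092308044433594), (226.767822265625, 63.85968780517578), 83.29144287109375) 0.04667093057635263
```

View pics/w11.png

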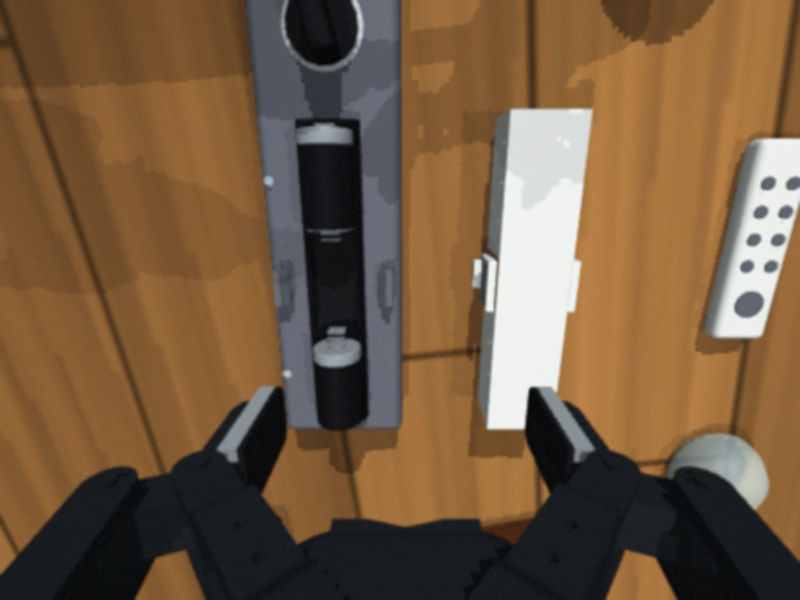

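Both cells lie in bays 3 and 1, nubs to the dial; cover unmoved at (535,270). Re-grip it at the same tool pose as at release.

```bash
python3 - <<'E'
from h import *
go(.5935,.0051,.25,-6.5)
E
```

```text
t 27.62 pos [0.5048 0.0115 0.3581] yaw -6.27 tilt [-0.0011  0.0005] gap 0.0848 F [0.5 0.6 0.1] g 0.0
travel [0.0033 0.089  0.108 ] twist [-0.07 -0.02  0.23]
```

Emit:
arm_command(plan=[{"travel": [-0.004, 0.044, 0.0], "twist": [0, 0, 0.2], "hand": 0.085}, {"travel": [-0.004, 0.0887, 0.02], "twist": [0, 0, 0.2], "hand": 0.085}, {"travel": [-0.004, 0.0887, 0.07], "twist": [0, 0, 0.2], "hand": 0.085}, {"travel": [-0.004, 0.0887, 0.109], "twist": [0, 0, 0.2], "hand": 0.085}, {"travel": [-0.004, 0.0887, 0.109], "twist": [0, 0, 0.2], "hand": 0.085}])

```text
t: 28.25
ee_pos: [0.5913, -0.0016, 0.245]
tcp_rot: [-2.337, -2.089, 0.01]
contact_force: [-1.0, 0.6, 0.5]
finger_gap: 0.085
grip_force: 0.0
```

```bash
python3 - <<'E'
from h import *
go(.5935,.0051,.194,-6.5)
E
```

```text
t 28.25 pos [ 0.5913 -0.0016  0.245 ] yaw -6.42 tilt [-0.009   0.0008] gap 0.0850 F [-1.   0.6  0.5] g 0.0
travel [0.0069 0.0019 0.051 ] twist [-0.51  0.01  0.08]
```

Emit:
arm_command(plan=[{"travel": [0.0069, 0.0015, 0], "twist": [0, 0, 0.1], "hand": 0.085}, {"travel": [0.0069, 0.0015, 0.025], "twist": [0, 0, 0.1], "hand": 0.085}, {"travel": [0.0069, 0.0015, 0.051], "twist": [0, 0, 0.1], "hand": 0.085}, {"travel": [0.0069, 0.0015, 0.051], "twist": [0, 0, 0.1], "hand": 0.085}, {"travel": [0.0069, 0.0015, 0.051], "twist": [0, 0, 0.1], "hand": 0.085}])

```text
t: 28.88
ee_pos: [0.5958, 0.0042, 0.2016]
tcp_rot: [2.343, 2.089, 0.005]
contact_force: [0.1, -0.1, -0.3]
finger_gap: 0.0855
grip_force: 0.0
```

```bash
python3 - <<'E'
from h import *
go(.5935,.0051,.194,-6.5)
E
```

```text
t 28.88 pos [0.5958 0.0042 0.2016] yaw -6.58 tilt [ 0.0039 -0.0001] gap 0.0855 F [ 0.1 -0.1 -0.3] g 0.0
travel [ 0.0006 -0.0024  0.0076] twist [ 0.22 -0.02 -0.08]
```

Emit:
arm_command(plan=[{"travel": [0.0006, -0.002, 0.007], "twist": [0, 0, 0], "hand": 0.085}, {"travel": [0.0006, -0.002, 0.007], "twist": [0, 0, 0], "hand": 0.085}])

```text
t: 29.12
ee_pos: [0.593, 0.0048, 0.1919]
tcp_rot: [-2.346, -2.09, -0.0]
contact_force: [0.1, 0.9, 0.2]
finger_gap: 0.085
grip_force: 0.0
```

```bash
python3 - <<'E'
from h import *
go(.5935,.0051,.194,-6.5)
E
```

```text
t 29.12 pos [0.593  0.0048 0.1919] yaw -6.60 tilt [0.0001 0.0001] gap 0.0850 F [0.1 0.9 0.2] g 0.0
travel [ 0.0003  0.0005 -0.0021] twist [ 0.  -0.  -0.1]
```

Emit:
arm_command(plan=[{"travel": [0, 0, 0], "twist": [0, 0, 0], "hand": 0.045}, {"travel": [0, 0, 0], "twist": [0, 0, 0], "hand": 0.045}, {"travel": [0, 0, 0], "twist": [0, 0, 0], "hand": 0.045}, {"travel": [0, 0, 0], "twist": [0, 0, 0], "hand": 0.045}, {"travel": [0, 0, 0], "twist": [0, 0, 0], "hand": 0.045}], grip_force=30)

```text
t: 29.75
ee_pos: [0.5935, 0.0047, 0.1933]
tcp_rot: [2.345, 2.089, 0.002]
contact_force: [-1.1, 1.0, 5.8]
finger_gap: 0.0503
grip_force: 33.1
```

```bash
python3 - <<'E'
from h import *
show()
E
```

```text
t 29.75 pos [0.5935 0.0047 0.1933] yaw -6.60 tilt [ 0.002  -0.0001] gap 0.0503 F [-1.1  1.   5.8] g 33.1
```

Emit:
arm_command(plan=[{"travel": [0, 0, -0.04], "twist": [0, 0, 0], "hand": 0.045}, {"travel": [0, 0, -0.1], "twist": [0, 0, 0], "hand": 0.045}, {"travel": [0, -0.05, -0.11], "twist": [0, 0, 0], "hand": 0.045}, {"travel": [0, -0.1, -0.11], "twist": [0, 0, 0], "hand": 0.045}, {"travel": [0, -0.14, -0.11], "twist": [0, 0, 0], "hand": 0.045}])

```text
t: 30.38
ee_pos: [0.4525, 0.021, 0.3015]
tcp_rot: [-2.345, -2.09, 0.0]
contact_force: [0.2, -0.6, -1.4]
finger_gap: 0.0505
grip_force: 32.7
```

Emit:
arm_command(plan=[{"travel": [0, 0, 0.01], "twist": [0, 0, 0], "hand": 0.045}, {"travel": [0, 0, 0.01], "twist": [0, 0, 0], "hand": 0.045}])

```text
t: 30.62
ee_pos: [0.4541, 0.0208, 0.2906]
tcp_rot: [-2.345, -2.089, 0.001]
contact_force: [0.8, -0.8, -2.3]
finger_gap: 0.05
grip_force: 32.7
```

```bash
python3 - <<'E'
from h import *
go(.4546,.0206,.272,-6.6)
E
```

```text
t 30.62 pos [0.4541 0.0208 0.2906] yaw -6.60 tilt [-0.0012 -0.    ] gap 0.0500 F [ 0.8 -0.8 -2.3] g 32.7
travel [-0.0001  0.0006  0.0186] twist [-0.07  0.01 -0.  ]
```

Lower gradually: seat at TCP z ≈ 0.2293.

Emit:
arm_command(plan=[{"travel": [0, 0.0004, 0.012], "twist": [0, 0, 0], "hand": 0.045}, {"travel": [0, 0.0004, 0.0225], "twist": [0, 0, 0], "hand": 0.045}, {"travel": [0, 0.0004, 0.033], "twist": [0, 0, 0], "hand": 0.045}, {"travel": [0, 0.0004, 0.04], "twist": [0, 0, 0], "hand": 0.045}, {"travel": [0, 0.0004, 0.04], "twist": [0, 0, 0], "hand": 0.045}])

```text
t: 31.25
ee_pos: [0.4543, 0.0208, 0.2508]
tcp_rot: [-2.345, -2.089, 0.002]
contact_force: [-0.6, -0.4, -1.5]
finger_gap: 0.0498
grip_force: 32.7
```

Emit:
arm_command(plan=[{"travel": [0, 0, 0.01], "twist": [0, 0, 0], "hand": 0.045}, {"travel": [0, 0, 0.018], "twist": [0, 0, 0], "hand": 0.045}, {"travel": [0, 0, 0.021], "twist": [0, 0, 0], "hand": 0.045}, {"travel": [0, 0, 0.021], "twist": [0, 0, 0], "hand": 0.045}])

```text
t: 31.75
ee_pos: [0.4544, 0.0208, 0.2304]
tcp_rot: [-2.345, -2.09, 0.001]
contact_force: [-0.3, -0.4, -0.9]
finger_gap: 0.0497
grip_force: 32.7
```

```bash
python3 - <<'E'
from h import *
go(.4546,.0206,.2293,-6.6)
E
```

```text
t 31.75 pos [0.4544 0.0208 0.2304] yaw -6.60 tilt [-0.0005  0.    ] gap 0.0497 F [-0.3 -0.4 -0.9] g 32.7
travel [-0.0001  0.0002  0.0011] twist [-0.03  0.    0.  ]
```

Sliding on freely; press the last millimetres.

Emit:
arm_command(plan=[{"travel": [0, 0, 0.0015], "twist": [0, 0, 0], "hand": 0.045}, {"travel": [0, 0, 0.003], "twist": [0, 0, 0], "hand": 0.045}, {"travel": [0, 0, 0.004], "twist": [0, 0, 0], "hand": 0.045}, {"travel": [0, 0, 0.004], "twist": [0, 0, 0], "hand": 0.045}])

```text
t: 32.25
ee_pos: [0.4546, 0.0208, 0.2293]
tcp_rot: [2.345, 2.089, 0.002]
contact_force: [-5.3, -0.1, 11.4]
finger_gap: 0.0502
grip_force: 35.5
```

```bash
python3 - <<'E'
from h import *
show()
E
```

```text
t 32.25 pos [0.4546 0.0208 0.2293] yaw -6.60 tilt [ 0.0016 -0.0001] gap 0.0502 F [-5.3 -0.1 11.4] g 35.5
```

Emit:
arm_command(plan=[{"travel": [0, 0, 0], "twist": [0, 0, 0], "hand": 0.06}, {"travel": [0, 0, 0], "twist": [0, 0, 0], "hand": 0.085}, {"travel": [0, 0, 0], "twist": [0, 0, 0], "hand": 0.085}, {"travel": [0, 0, 0], "twist": [0, 0, 0], "hand": 0.085}, {"travel": [0, 0, 0], "twist": [0, 0, 0], "hand": 0.085}])

```text
t: 32.88
ee_pos: [0.4545, 0.0208, 0.2266]
tcp_rot: [-2.346, -2.09, 0.0]
contact_force: [-0.5, -0.3, 0.1]
finger_gap: 0.085
grip_force: 0.0
```

Emit:
arm_command(plan=[{"travel": [0, 0, -0.05], "twist": [0, 0, 0], "hand": 0.085}, {"travel": [0, 0, -0.1], "twist": [0, 0, 0], "hand": 0.085}, {"travel": [0, 0, -0.12], "twist": [0, 0, 0], "hand": 0.085}, {"travel": [0, 0, -0.12], "twist": [0, 0, 0], "hand": 0.085}])

```text
t: 33.38
ee_pos: [0.4547, 0.0207, 0.3478]
tcp_rot: [2.344, 2.089, 0.003]
contact_force: [0.8, 0.1, -0.5]
finger_gap: 0.0851
grip_force: 0.0
```

```bash
python3 - <<'E'
from h import *
show()
i,P=cloud("wrist"); cv2.imwrite("pics/w12.png",cv2.resize(i,(800,600))); np.save("w12.npy",P)
yaw=np.radians(-6.3); ay=np.array([-np.sin(yaw),np.cos(yaw)]); ax=np.array([np.cos(yaw),np.sin(yaw)]); S=np.array([.4545,.021])
L=(P[...,:2]-S)@np.column_stack([ax,ay])*1000; z=P[...,2]
for c in(-90,-50,0,50,95):
    k=(abs(L[...,1]-c)<8)&(abs(L[...,0])<15); d=(abs(L[...,1]-c)<8)&(abs(abs(L[...,0])-38)<3)&(z<.042); print(c,np.median(z[k]),np.median(z[d]))
k=(z>.072)&(z<.09)&(abs(L[...,0])<45)&(abs(L[...,1])<14);print("tab width",L[k][:,0].min(),L[k][:,0].max())
# dial estimate
k=(z>.062)&(z<.08)&(abs(L[...,0])<30)&(L[...,1]>130)&(L[...,1]<190); q=L[k];print(k.sum(),cv2.minAreaRect(q.astype(np.float32)),np.median(z[k]))
E
```

```text
t 33.38 pos [0.4547 0.0207 0.3478] yaw -6.60 tilt [ 0.0027 -0.0001] gap 0.0851 F [ 0.8  0.1 -0.5] g 0.0
-90 0.08289136262131196 0.036793931044711126
-50 0.08283998619564405 0.03701875656765108
0 0.08285486531541321 nan
50 0.08276520297743001 0.03676825475479237
95 0.08272005473039828 0.036683349433048795
tab width -31.773171440182303 31.435670345097872
664 ((2.0973501205444336, 151.73175048828125), (14.10302734375, 27.926530838012695), 14.76974105834961) 0.07219242045830843
  return _methods._mean(a, axis=axis, dtype=dtype,
  ret = ret.dtype.type(ret / rcount)
```

View pics/w12.png

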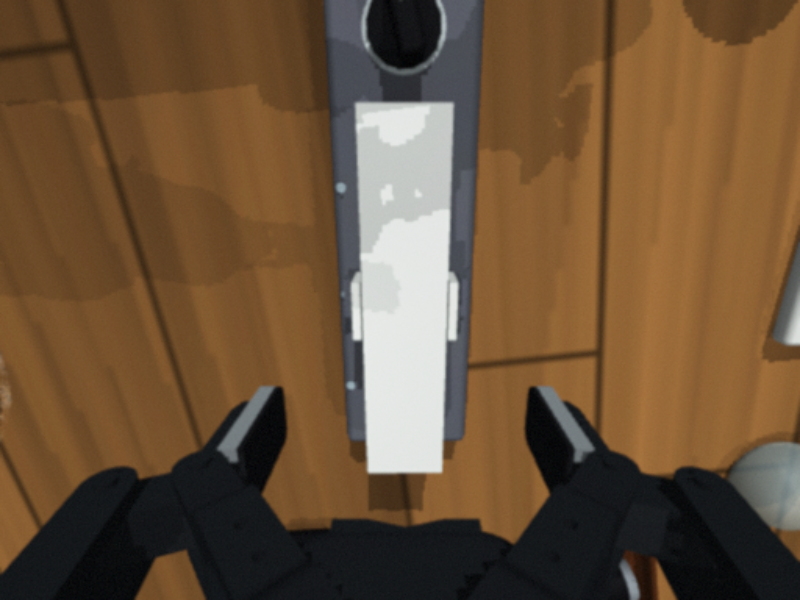

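Cover is home: top 46 mm above the deck along its whole length, tabs 63 mm over (snapped out). Now the dial, pointing at one bar: +30° clockwise needed.

```bash
python3 - <<'E'
from h import *
go(.4727,.1793,.30,8.6)
E
```

```text
t 33.42 pos [0.4545 0.0208 0.3459] yaw -6.60 tilt [-0.0004  0.0001] gap 0.0849 F [-0.1  0.1 -0.3] g 0.0
travel [ 1.596e-01 -1.000e-04  4.590e-02] twist [ -0.02  -0.   -15.2 ]
```

Emit:
arm_command(plan=[{"travel": [0.053, 0, 0.02], "twist": [0, 0, -7.6], "hand": 0.05}, {"travel": [0.106, 0, 0.045], "twist": [0, 0, -15.2], "hand": 0.05}, {"travel": [0.1585, 0, 0.045], "twist": [0, 0, -15.2], "hand": 0.05}, {"travel": [0.1585, 0, 0.045], "twist": [0, 0, -15.2], "hand": 0.05}, {"travel": [0.1585, 0, 0.045], "twist": [0, 0, -15.2], "hand": 0.05}])

```text
t: 34.05
ee_pos: [0.4723, 0.1781, 0.2995]
tcp_rot: [-2.047, -2.381, 0.005]
contact_force: [0.4, -0.5, 0.1]
finger_gap: 0.0502
grip_force: 0.0
```

```bash
python3 - <<'E'
from h import *
go(.4727,.1793,.2245,8.6)
E
```

```text
t 34.05 pos [0.4723 0.1781 0.2995] yaw 8.64 tilt [-0.0034 -0.0016] gap 0.0502 F [ 0.4 -0.5  0.1] g 0.0
travel [0.0012 0.0008 0.075 ] twist [-0.21  0.06  0.04]
```

Emit:
arm_command(plan=[{"travel": [0.001, 0.0003, 0.03], "twist": [0, 0, 0], "hand": 0.05}, {"travel": [0.001, 0.0003, 0.06], "twist": [0, 0, 0], "hand": 0.05}, {"travel": [0.001, 0.0003, 0.075], "twist": [0, 0, 0], "hand": 0.05}, {"travel": [0.001, 0.0003, 0.075], "twist": [0, 0, 0], "hand": 0.05}])

```text
t: 34.55
ee_pos: [0.4725, 0.1783, 0.2254]
tcp_rot: [-2.049, -2.379, 0.004]
contact_force: [0.7, -0.7, -0.2]
finger_gap: 0.0502
grip_force: 0.0
```

Emit:
arm_command(plan=[{"travel": [0, 0, 0], "twist": [0, 0, 0], "hand": 0.008}, {"travel": [0, 0, 0], "twist": [0, 0, 0], "hand": 0.008}, {"travel": [0, 0, 0], "twist": [0, 0, 0], "hand": 0.008}, {"travel": [0, 0, 0], "twist": [0, 0, 0], "hand": 0.008}, {"travel": [0, 0, 0], "twist": [0, 0, 0], "hand": 0.008}], grip_force=25)

```text
t: 35.17
ee_pos: [0.4729, 0.1793, 0.2283]
tcp_rot: [2.048, 2.381, 0.001]
contact_force: [-4.4, -2.4, 6.0]
finger_gap: 0.0133
grip_force: 27.3
```

```bash
python3 - <<'E'
from h import *
show()
E
```

```text
t 35.17 pos [0.4729 0.1793 0.2283] yaw 8.61 tilt [0.0011 0.    ] gap 0.0133 F [-4.4 -2.4  6. ] g 27.3
```

Emit:
arm_command(plan=[{"travel": [0, 0, 0], "twist": [0, 0, 10], "hand": 0.008}, {"travel": [0, 0, 0], "twist": [0, 0, 20], "hand": 0.008}, {"travel": [0, 0, 0], "twist": [0, 0, 30], "hand": 0.008}, {"travel": [0, 0, 0], "twist": [0, 0, 30], "hand": 0.008}, {"travel": [0, 0, 0], "twist": [0, 0, 30], "hand": 0.008}])

```text
t: 35.8
ee_pos: [0.4727, 0.1793, 0.2283]
tcp_rot: [2.595, 1.771, 0.0]
contact_force: [-5.3, -1.4, 6.6]
finger_gap: 0.0134
grip_force: 27.4
```

Emit:
arm_command(plan=[{"travel": [0, 0, 0], "twist": [0, 0, 0], "hand": 0.04}, {"travel": [0, 0, 0], "twist": [0, 0, 0], "hand": 0.04}, {"travel": [0, 0, 0], "twist": [0, 0, 0], "hand": 0.04}, {"travel": [0, 0, -0.05], "twist": [0, 0, 0], "hand": 0.04}, {"travel": [0, 0, -0.1], "twist": [0, 0, 0], "hand": 0.05}])

```text
t: 36.42
ee_pos: [0.4727, 0.1792, 0.3271]
tcp_rot: [-2.595, -1.77, 0.003]
contact_force: [0.9, -0.3, 0.3]
finger_gap: 0.05
grip_force: 0.0
```

Emit:
arm_command(plan=[{"travel": [-0.06, 0, -0.01], "twist": [0, 0, -7], "hand": 0.05}, {"travel": [-0.11, 0, -0.01], "twist": [0, 0, -15], "hand": 0.05}, {"travel": [-0.11, 0, -0.01], "twist": [0, 0, -15], "hand": 0.05}, {"travel": [-0.11, 0, -0.01], "twist": [0, 0, -15], "hand": 0.05}])

```text
t: 36.92
ee_pos: [0.4328, 0.0769, 0.3367]
tcp_rot: [-2.344, -2.092, -0.001]
contact_force: [0.2, -1.2, 0.6]
finger_gap: 0.0503
grip_force: 0.0
```

```bash
python3 - <<'E'
from h import *
show()
i,P=cloud("wrist"); cv2.imwrite("pics/w13.png",cv2.resize(i,(800,600)))
i,P=cloud("side"); cv2.imwrite("side_end.png",i)
z=P[...,2]
k=(z>.026)&(z<.055)&(P[...,0]>.56)&(P[...,0]<.65)&(P[...,1]<-.26)&(P[...,1]>-.37);print(k.sum(),P[k].mean(0))
i,P=cloud("scene"); cv2.imwrite("scene_end.png",i)
E
```

```text
t 36.92 pos [0.4328 0.0769 0.3367] yaw -6.50 tilt [0.0004 0.0006] gap 0.0503 F [ 0.2 -1.2  0.6] g 0.0
340 [ 0.60062184 -0.32035798  0.03611536]
```

View pics/w13.png

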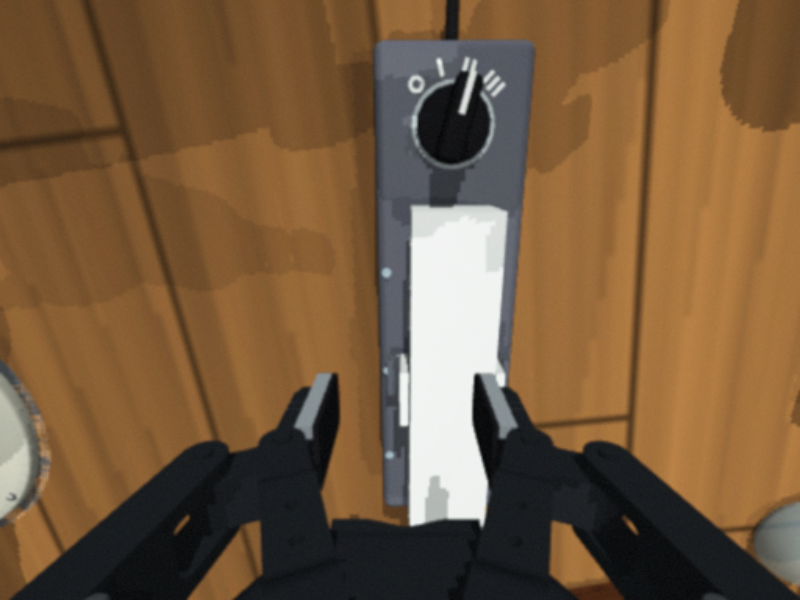

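The dial points at two bars and the cover is on. One numeric check that no third loose cell is anywhere, then hand in.

```bash
python3 - <<'E'
from h import *
for n in("scene","side"):
    P=np.load(n+"0.npy"); z=P[...,2]
    k=(z>.015)&(z<.2)&(P[...,0]>-.1)&(P[...,0]<.9)&(abs(P[...,1])<.7)
    c,l,st,ce=cv2.connectedComponentsWithStats(k.astype(np.uint8))
    for i in range(1,c):
        if st[i,4]>40:
            q=P[l==i]; print(n,st[i,4],np.round(np.median(q,0),2),"ext",np.round(np.ptp(q,axis=0),3),"px",(ce[i]/.64).round())
E
```

```text
scene 434 [-0.08  0.52  0.02] ext [0.072 0.137 0.159] px [528.  94.]
scene 2122 [ 0.06 -0.01  0.12] ext [0.163 0.186 0.185] px [337. 141.]
scene 1227 [-0.06 -0.55  0.03] ext [0.112 0.166 0.185] px [ 95. 179.]
scene 1385 [0.35 0.46 0.02] ext [0.132 0.191 0.017] px [584. 213.]
scene 1575 [0.58 0.48 0.07] ext [0.126 0.125 0.097] px [651. 273.]
scene 2952 [0.48 0.03 0.04] ext [0.13  0.361 0.076] px [421. 290.]
scene 252 [ 0.34 -0.24  0.03] ext [0.053 0.061 0.017] px [265. 282.]
scene 3150 [0.81 0.51 0.12] ext [0.144 0.173 0.124] px [750. 345.]
scene 221 [ 0.47 -0.21  0.03] ext [0.049 0.064 0.023] px [291. 327.]
scene 1105 [0.72 0.32 0.06] ext [0.086 0.116 0.086] px [612. 350.]
scene 557 [ 0.54 -0.55  0.02] ext [0.12  0.158 0.016] px [115. 401.]
scene 522 [ 0.61 -0.32  0.02] ext [0.13  0.161 0.015] px [249. 403.]
scene 262 [ 0.63 -0.2   0.03] ext [0.047 0.065 0.023] px [320. 391.]
scene 577 [0.78 0.01 0.02] ext [0.051 0.148 0.008] px [456. 434.]
scene 648 [ 0.78 -0.2   0.04] ext [0.075 0.077 0.034] px [336. 462.]
scene 6922 [ 0.81 -0.54  0.09] ext [0.179 0.257 0.079] px [117. 531.]
side 2
[... 431 characters left out ...]
0.072] px [366. 297.]
side 191 [0.06 0.12 0.19] ext [0.031 0.127 0.051] px [167. 312.]
side 295 [ 0.75 -0.21  0.03] ext [0.067 0.074 0.034] px [536. 304.]
side 159 [-0.05  0.13  0.19] ext [0.022 0.124 0.044] px [105. 336.]
side 162 [ 0.62 -0.2   0.03] ext [0.052 0.063 0.023] px [488. 330.]
side 4686 [ 0.75 -0.56  0.08] ext [0.202 0.255 0.078] px [675. 401.]
side 358 [ 0.59 -0.32  0.02] ext [0.126 0.162 0.015] px [524. 375.]
side 2028 [-0.   -0.07  0.13] ext [0.175 0.143 0.185] px [185. 422.]
side 185 [ 0.46 -0.22  0.03] ext [0.052 0.066 0.024] px [438. 372.]
side 294 [ 0.33 -0.24  0.03] ext [0.051 0.062 0.017] px [396. 415.]
side 502 [ 0.52 -0.55  0.02] ext [0.12  0.157 0.015] px [581. 477.]
```

Only two loose cells existed; everything else is accounted for.

```bash
python3 -c "
from h import *
print(ticket.job_done())"
```

```text
the job is handed in; nothing more can be done
None
```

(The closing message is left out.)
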